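# Load the tape unwinder and press its cover home

## Robot

A 6-joint arm with a two-finger parallel gripper is mounted at the origin on a cart in front of the work surface, level with it; the furniture and walls round the work are solid. World frame = base frame: x ahead of the robot, y to its left, z up, the work surface at z = 0. Lengths are in mm, angles in rad, forces in N, time in s.
With the tool pointing down it reaches from about 350 to 725 mm from the base axis. Payload 6 kg.
Tool frame: the origin (TCP) lies at the very end of the fingers, on their centre line; the grasp point (between the pads) lies 19 mm behind it; z points along the fingers, y is the line along which they close (so a half turn about z gives the same grasp; the last joint's range is limited). The gripper opens to 85 mm and grips with 20 to 120 N. Pads are 22 mm wide; open, the fingers measure 114 mm over their backs; the gripper's body (76 mm by 85 mm) begins 54 mm behind the grasp point. The pads swing forward as they close: fully open they stand 13 mm farther back than shut.
Start: joints at [-0.843, 0.04, 0.085, 0, -1.615, -0.334], TCP at [230.225, -554.046, 200.061] pointing down, gripper open.
Joint ranges: [-2.56, 2.56], [-1.29, 2.01], [-1.08, 1.49], [-3.29, 1.98], [-2.81, -0.18], [-2.99, 2.99]. Speed limits (rad/s): [2.57, 2.57, 3.01, 3.14, 3.14, 3.14].

## Interface

Orientations are given as [roll, pitch, yaw] about the fixed x, y, z axes, in that order (R = Rz(yaw) Ry(pitch) Rx(roll)).
In Python, from station import manip, imaging gives the robot as it stands.
- The arm moves only by the shell command python3 -m inch 'ROWS'. ROWS is JSON, a list of rows, each a list of 7 numbers: the closure, from -1 (fully open) to 1 (shut), then the shift along the tool's x, y, z in mm, then the turn, a rotation vector about the tool's x, y, z in rad. A call has 1 to 8 rows; each row shifts and turns the commanded pose from where the row before left it, along the tool's axes as they then stand; what a row does not reach is not made up. A row lasts 1/12 s, in which the tool goes at most 41.7 mm and 7.16 degrees, less where a joint would pass 70% of its speed; a pose out of reach is approached as far as the arm can. A call with a gripper value outside its range is refused whole. The fingers move at their own pace and stop on an object; the grip force is fixed at half the most. Time passes only in rows, so rows that do not move let the fingers close. It gives the time, the measured TCP pose, the force, the opening and the grip force at its end, in the units of the state.
- manip.state(): the state, without advancing time (a new reading comes with each control period).
- imaging.grab_frame(name): name is "side" or "top"; returns a dict with "frame" (420x560x3 uint8, red, green, blue), "vertical_fov" (degrees; the focal length in pixels is half the picture's height over the tangent of half this angle, whatever the lens; pixels are square), "cx", "cy" (the principal point, pixels), "origin" and "attitude" of the camera in the world. Camera axes: x right, y up, looking along -z (the intrinsics and any distortion apply to the point x, -y, -z); pixel columns grow to the right and rows downward; lengths in mm; the calibration is good to about 2 mm. A picture is of the moment at which its call begins. There is no depth.
- manip.sign_off(): hands the job in; it is judged then, once.
Trained networks look in the newest picture that a camera, given by its name, has taken for a name from the list of things; names that differ only in an ending like _2 or _b are one class to them, and where a whole thing is asked for, a point or a joint stands for the part that bears it (a point fixed in the world has none). Each returns a list of dicts, best first, with "p" (0 to 1); they miss things now and then, are a little off and sometimes report something else, mostly with a low value. They report only what shows in the picture. A call takes as long as a camera call. They do not tell look-alikes from the thing itself.
- imaging.search_frame(camera, thing): "extent" ([left, top, right, bottom] in pixels, round what is visible of it).
The state is a dict: "clock": time; "joint_pos": joint angles; "qd": joint speeds; "joint_torque": joint torques, N m; "ee_pos": TCP position; "ee_rot": TCP orientation; "wrist_force": force on the tool from outside, world axes, zero at the start; "moment": the same for the moment, N m; "finger_gap": opening from 0.0 (shut) to 1.0 (fully open); "finger_force": force on a finger pad.
Only numpy, scipy, OpenCV 4.12 (cv2) and the standard library are available. Lean on these libraries where they do the work, as an engineer would, in place of code of your own. Each camera call takes 0.05 s, during which the arm holds its last target. There are 200 camera calls.

## Task

Load the tape roll on the bench onto the leaning spindle of the inclined tape unwinder, down against the deck. Then swing the unwinder's cover shut over it and press down both black push catches at the cover's free corners until cover and catches are fully home. Leave the bush, the flange and the jar where they stand.

Things in the scene. Friction and masses are not known exactly. Their poses are not given: they have to be found in the camera images.
- tape_roll: black tape roll on a brown card core, a plain ring 56 mm across and 19 mm high with a 25 mm bore, lying flat on the bench on the right; 60 g. Origin: centre of its underside, z along its axis
- roll_mid (a point): centre of the tape roll (on its axis, 9.5 mm above its underside)
- unwinder: the tape unwinder: a grey sheet-metal tray, 160 mm along the slope by 180 mm wide outside, on a dark foot fixed to the bench. Walls 6 mm thick stand 30 mm above its floor at the sides and back, 26 mm at the front; a 20 mm high block stands in each front corner inside. Origin: middle of the foot's underside, z up
- deck: floor of that tray, sloping down 30 degrees towards the robot, its middle 65 mm above the bench. Origin: the point of the floor on the spindle axis, in the middle of the tray. x points up the slope (away from the robot), y to the left, z square out of the floor, along the spindle
- spindle_tip (a point): tip of the spindle, a steel post 20 mm in diameter that stands 23 mm square out of the deck floor; its top 6 mm taper
- seat (a point): where the middle of the tape roll lies when the roll is fully down on the spindle: on the spindle axis, 9.5 mm above the deck floor. Its axes are the deck's
- lid (a joint): angle of the cover (rad): 0 = shut, lying on the walls parallel to the deck floor; at the start it stands open by 1.9 to 2.15. The hinge is stiff: the cover stays where it is left, and about 3 N at its free edge moves it
- lid_hinge (a point): middle of the cover's hinge, which runs along the deck's y at x = 80, z = 31 mm in the deck's frame
- lid_edge (a point): tip of the pull tab in the middle of the cover's free edge, 178 mm from the hinge. The cover is an aluminium plate 4 mm thick and 180 mm wide that reaches 160 mm from the hinge, the tab (44 mm wide) 18 mm further. Shut, its underside lies 31 mm and its top 35 mm above the deck floor
- catch_left (a joint): how far the left push catch stands out of its home position (m): 0 = fully home, up to 0.010. It slides square to the cover against about 6 N of friction and stays where it is left
- catch_right (a joint): the same for the right push catch
- catch_left_top (a point): middle of the top of the left push catch, a black round button 21 mm across on the outer face of the cover near its free left corner, 144 mm from the hinge and 60 mm left of the middle. With the cover shut and the catch fully home this point lies at x = -64, y = 60, z = 43.5 mm in the deck's frame
- catch_right_top (a point): the same for the right push catch; home at x = -64, y = -60, z = 43.5 mm in the deck's frame
- bush: bystander: flanged bronze bush, 40 mm across, 26 mm high; origin at the centre of its underside
- flange: bystander: pale turned aluminium flange with a hub, 64 mm across, 24 mm high; origin at the centre of its underside
- jar: bystander: clear jar of small parts with a black screw lid, 60 mm across, 84 mm high; origin at the centre of its underside
Things that resemble listed ones, but are neither listed nor needed, are in the scene too. What is shaped like the tape_roll but blue or purple is not meant.

How it is judged:
By the outcome, as a careful person would: the job done as asked, in the order asked, and still so for the second after the job is handed in, with the robot touching nothing.
It also fails if it takes over 69 s, if anything falls off the work surface, if the arm or the gripper's body presses on something with over 40 N, if the wrist force passes 120 N, or if a joint passes its speed limit or range.

## Working session

There is one attempt and no reset: what is moved stays moved. The work goes in short steps, Python scripts to look and compute and a shell command to move; the robot and the scene stay as the last step left them, time stands still between calls to the robot, and variables do not carry over. Pictures are saved under pics/ and viewed, at most 10 in all, crops included, and the job is handed in when it is done.

```bash
mkdir -p pics; ls; python3 - <<'E'
from station import manip, imaging
import cv2, json
print(manip.state())
for n in("side","top"):
    f=imaging.grab_frame(n)
    cv2.imwrite(f"pics/{n}0.png",cv2.cvtColor(f["frame"],cv2.COLOR_RGB2BGR))
    print(n,{k:v for k,v in f.items() if k!="frame"})
    for t in("tape_roll","unwinder","lid","catch_left","catch_right","bush","flange","jar","lid_edge","spindle_tip"):
        print(t,[( [round(v) for v in d["extent"]],round(d["p"],2)) for d in imaging.search_frame(n,t)][:4])
E
```

```text
pics
{'clock': 0.0, 'joint_pos': array([-8.43321459e-01,  4.08239798e-02,  8.37951870e-02, -4.58274687e-04,
       -1.61548477e+00, -3.33678741e-01]), 'qd': array([ 9.26334365e-04, -7.47649574e-05,  9.43227159e-04, -9.86584338e-04,
        2.86374609e-03, -9.22800509e-04]), 'joint_torque': array([ 3.32506585e-03, -3.68198991e+01,  3.47413802e+01,  6.93212718e+00,
       -5.40662615e-03, -4.88230000e-06]), 'ee_pos': array([ 230.13091445, -553.69835471,  199.06447157]), 'ee_rot': array([ 3.13982018e+00, -1.29832395e-04, -2.74777633e+00]), 'wrist_force': array([-0.18745747, -0.03640963,  0.09368878]), 'moment': array([-0.05843635, -0.01022715,  0.00477009]), 'finger_force': 0.0, 'finger_gap': 1.0009224923559155}
side {'vertical_fov': 45.482524433603984, 'cx': 276.68967980014725, 'cy': 210.08233147551303, 'origin': array([  125.3477687 , -1121.6125254 ,  1002.26989943]), 'attitude': array([ 0.92231255, -0.01348218, -0.33191216])}
tape_roll [([274, 303, 297, 324], 0.79), ([267, 271, 287, 292], 0.72), ([285, 335, 312, 357], 0.63)]
unwinder [([246, 176, 297, 229], 0.9)]
lid []
catch_left []
[... 180 characters left out ...]
]
top {'vertical_fov': 50.12524587105345, 'cx': 277.81655077713015, 'cy': 216.27975297717623, 'origin': array([3.56342950e+02, 4.66542263e-01, 1.34186652e+03]), 'attitude': array([ 0.12859343,  0.00418092, -1.59958947])}
tape_roll [([338, 229, 355, 252], 0.76), ([410, 232, 425, 253], 0.71), ([373, 235, 391, 252], 0.7), ([176, 171, 267, 248], 0.39)]
unwinder [([178, 171, 266, 250], 0.93)]
lid [([181, 173, 254, 200], 0.83)]
catch_left [([184, 176, 195, 184], 0.38)]
catch_right [([178, 170, 266, 251], 0.44)]
bush [([143, 254, 157, 266], 0.6)]
flange [([305, 244, 324, 265], 0.8)]
jar [([129, 215, 156, 231], 0.89)]
lid_edge [([182, 174, 256, 199], 0.83)]
spindle_tip [([176, 172, 266, 251], 0.72)]
```

```bash
python3 - <<'E'
import cv2
t=cv2.imread("pics/top0.png");s=cv2.imread("pics/side0.png")
cv2.imwrite("pics/top_a.png",cv2.resize(t[150:310,120:440],(800,400),interpolation=cv2.INTER_CUBIC))
cv2.imwrite("pics/side_a.png",cv2.resize(s[140:380,160:420],(650,600),interpolation=cv2.INTER_CUBIC))
E
```

```text
(no output)
```

View pics/top_a.png

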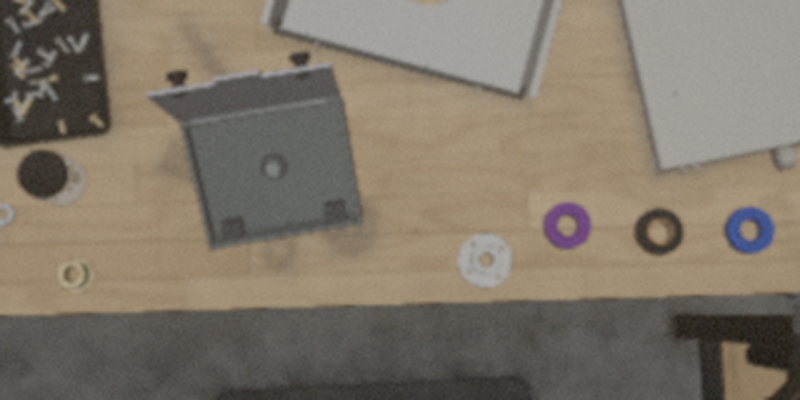

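View pics/side_a.png

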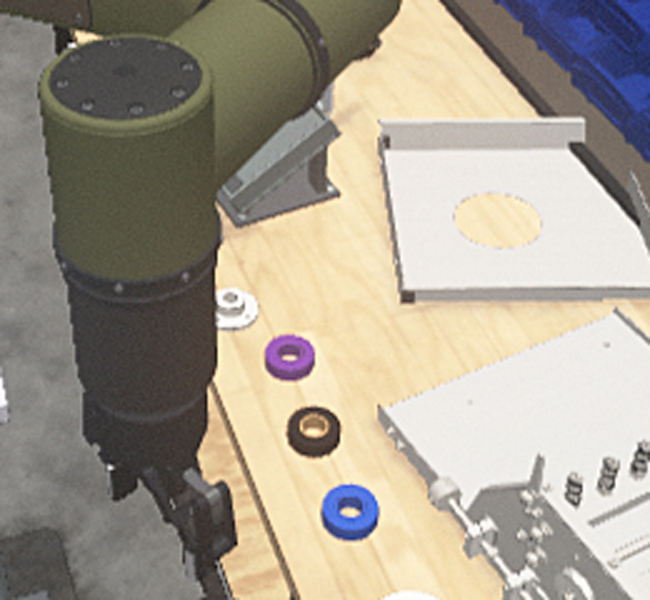

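Black ring with brown core shows at top (384,242) / side (286,312). Its look-alikes are the purple ring at top (347,240) and the blue one at top (420,242). Only the middle one is black on a card core. The unwinder's spindle is at about (229,216) in top, with the lid standing up behind it. I'll measure now and make a confirming crop.

```bash
cat > h.py <<'E'
import numpy as np, cv2
from scipy.spatial.transform import Rotation as R
from scipy.optimize import least_squares
from station import manip, imaging
def grab(n,save=None):
    f=imaging.grab_frame(n)
    if save: cv2.imwrite(f"pics/{save}.png",cv2.cvtColor(f["frame"],cv2.COLOR_RGB2BGR))
    return f
def proj(f,P):
    r=R.from_euler("xyz",f["attitude"]).as_matrix()
    c=(np.atleast_2d(P)-f["origin"])@r
    F=f["frame"].shape[0]/2/np.tan(np.radians(f["vertical_fov"])/2)
    return np.c_[f["cx"]+F*c[:,0]/-c[:,2], f["cy"]-F*c[:,1]/-c[:,2]]
def ray(f,uv,z):
    r=R.from_euler("xyz",f["attitude"]).as_matrix()
    F=f["frame"].shape[0]/2/np.tan(np.radians(f["vertical_fov"])/2)
    d=r@np.array([(uv[0]-f["cx"])/F,-(uv[1]-f["cy"])/F,-1])
    return f["origin"]+d*(z-f["origin"][2])/d[2]
def rot(rpy): return R.from_euler("xyz",rpy)
def step(target,trpy):
    "move from measured pose to target, in tool axes: shift, rotvec"
    s=manip.state(); r=rot(s["ee_rot"])
    print("p",s["ee_pos"].round(1),"F",s["wrist_force"].round(1),"gap",round(s["finger_gap"],3),"shift",r.inv().apply(np.array(target)-s["ee_pos"]).round(1),"rv",(r.inv()*rot(trpy)).as_rotvec().round(3))
def deckT(D): # x,y,z,yaw -> Rotation, origin
    return R.from_euler("xyz",[0,-np.pi/6,D[3]]), np.array(D[:3])
E
python3 - <<'E'
from h import *
fr={n:grab(n) for n in("side","top")}
bx={"side":(268,295,302,330),"top":(368,228,400,258)}
cir=lambda z:np.c_[28*np.cos(a),28*np.sin(a),0*a+z]
a=np.linspace(0,6.28,60); C=np.r_[cir(0),cir(19)]
obs={}
for n,(l,t,r,b) in bx.items():
    p=fr[n]["frame"][t:b,l:r].astype(int); m=(p.max(2)<90).astype(np.uint8)
    k,lab,st,ce=cv2.connectedComponentsWithStats(m); i=1+st[1:,4].argmax()
    h=cv2.convexHull(np.argwhere(lab==i)[:,::-1].astype(np.int32)).reshape(-1,2)
    M=np.zeros_like(m); cv2.fillConvexPoly(M,h,1); yx=np.argwhere(M)
    obs[n]=yx.mean(0)[::-1]+[l,t]; print(n,obs[n],M.sum(),st[i])
def cen(f,p):
    h=cv2.convexHull(proj(f,C+p).astype(np.float32)); m=cv2.moments(h); return np.array([m["m10"],m["m01"]])/m["m00"],m["m00"]
s=least_squares(lambda p:np.r_[cen(fr["side"],p)[0]-obs["side"],cen(fr["top"],p)[0]-obs["top"]],[300,-400,0],diff_step=1e-4)
print(s.x,s.fun,[cen(fr[n],s.x)[1] for n in fr])
s2=least_squares(lambda p:np.r_[cen(fr["side"],[*p,0])[0]-obs["side"],cen(fr["top"],[*p,0])[0]-obs["top"]],[300,-400],diff_step=1e-4);print(s2.x,s2.fun)
c=[cv2.resize(fr[n]["frame"][t-4:b+4,l-4:r+4],(380,380),interpolation=cv2.INTER_CUBIC) for n,(l,t,r,b) in bx.items()]
cv2.imwrite("pics/roll.png",np.hstack(c)[:,:,::-1])
top=fr["top"]
print("spindle guess",ray(top,(229.2,216.3),85))
E
```

```text
side [285.22713864 312.31858407] 339 [  7   8  21  20 214]
top [383.17735849 242.35471698] 265 [  6   6  19  18 155]
[ 442.53306041 -308.37048141    0.        ] [-0.22095723  0.30447685 -0.17620291 -0.31207847] [389.5163768301718, 308.55317244888283]
[ 442.53415972 -308.36777194] [-0.22091171  0.30361021 -0.17713925 -0.31242486]
spindle guess [522.91828167 138.25081398  85.        ]
```

View pics/roll.png

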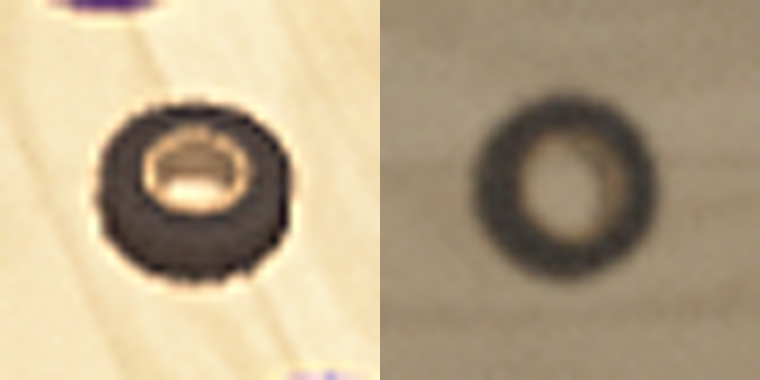

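Confirmed: a black ring with a brown card core at side (285,312) and top (383,242).

```bash
python3 - <<'E'
from h import *
step([442.5,-308.4,60],[np.pi,0,-2.977])
E
```

```text
p [ 230.2 -554.   200. ] F [-0.2  0.6  0.4] gap 1.002 shift [-290.3  145.4  140.1] rv [ 0.    -0.     0.229]
```

```bash
python3 -m inch '[[-1,-30,15,8,0,0,0],[-1,-35,17,10,0,0,0],[-1,-35,18,12,0,0,0],[-1,-35,18,15,0,0,0],[-1,-35,18,15,0,0,0],[-1,-35,18,15,0,0,0],[-1,-35,18,15,0,0,0],[-1,-30,15,10,0,0,0]]'; python3 -m inch '[[-1,-20,8,10,0,0,0],[-1,0,0,5,0,0,0.115],[-1,0,0,5,0,0,0.114],[-1,0,0,0,0,0,0]]'
python3 - <<'E'
from h import *
step([442.5,-308.4,2],[np.pi,0,-2.977])
f=grab("side","side1"); 
fr={n:grab(n) for n in("side","top")}
print(fr["top"]["frame"].mean())
E
```

```text
clock: 1.87
ee_pos: [426.7, -322.9, 99.4]
ee_rot: [3.141, -0.0, -2.747]
wrist_force: [0.8, -0.9, 0.6]
finger_gap: 0.997
finger_force: 0.0
clock: 2.2
ee_pos: [441.1, -309.3, 79.4]
ee_rot: [3.14, -0.002, -2.98]
wrist_force: [-0.3, -0.2, -0.5]
finger_gap: 0.998
finger_force: 0.0
p [ 441.1 -309.3   79.4] F [-0.3 -0.2 -0.5] gap 0.998 shift [-1.7  0.6 77.4] rv [ 0.001 -0.002 -0.003]
102.27596655328799
```

```bash
python3 -m inch '[[-1,-1,0.5,25,0,0,0],[-1,-0.7,0,25,0,0,0],[-1,0,0,20,0,0,0],[-1,0,0,7.4,0,0,0],[0.5,0,0,0,0,0,0],[1,0,0,0,0,0,0],[1,0,0,0,0,0,0],[1,0,0,0,0,0,0]]';python3 -m inch '[[1,0,0,0,0,0,0],[1,0,0,0,0,0,0],[1,0,0,0,0,0,0]]'
```

```text
clock: 3.02
ee_pos: [443.9, -309.9, 5.2]
ee_rot: [-3.14, 0.002, -2.976]
wrist_force: [-0.3, 0.5, 0.7]
finger_gap: 0.454
finger_force: 0.0
clock: 3.27
ee_pos: [443.1, -309.5, 3.8]
ee_rot: [-3.141, 0.001, -2.977]
wrist_force: [0.9, -0.0, 0.4]
finger_gap: 0.006
finger_force: 0.0
```

```bash
python3 - <<'E'
from h import *
f=grab("side"); t=grab("top")
g=proj(f,manip.state()["ee_pos"])[0]; h=proj(t,manip.state()["ee_pos"])[0]; print(g,h)
A=f["frame"][250:370,200:360]; B=t["frame"][200:290,340:460]
cv2.imwrite("pics/miss.png",np.hstack([cv2.resize(A,(400,300)),cv2.resize(B,(400,300))])[:,:,::-1])
E
```

```text
[285.24531926 314.3103279 ] [382.78937503 242.02745605]
```

View pics/miss.png

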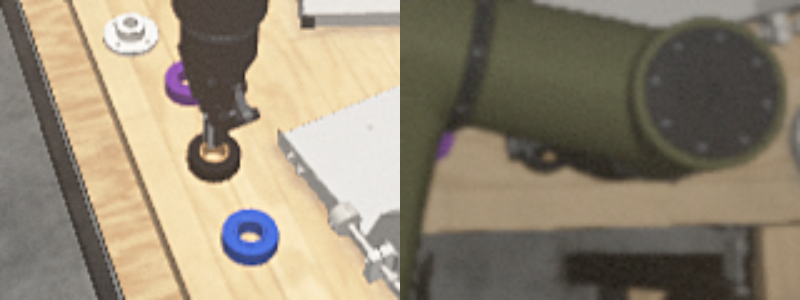

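The fingers closed above the ring and it hasn't moved: it's still at side (285,313). I'll lift, open and grip lower.

```bash
python3 -m inch '[[1,0,0,-25,0,0,0],[0,0,0,-10,0,0,0],[-1,0,0,0,0,0,0],[-1,0,0,0,0,0,0],[-1,0,0,0,0,0,0],[-1,0,0,0,0,0,0],[-1,0,0,0,0,0,0],[-1,0,0,0,0,0,0]]'
python3 - <<'E'
from h import *
f=grab("side","side2");l,t,r,b=(268,295,302,330)
p=f["frame"][t:b,l:r].astype(int); m=(p.max(2)<90).astype(np.uint8)
k,lab,st,ce=cv2.connectedComponentsWithStats(m); print(st[1:],ce[1:]+[l,t])
step([442.5,-308.4,-3],[np.pi,0,-2.977])
cv2.imwrite("pics/s2.png",cv2.resize(f["frame"][270:350,230:340],(660,480))[:,:,::-1])
E
```

```text
clock: 4.03
ee_pos: [442.6, -309.3, 37.7]
ee_rot: [3.141, -0.001, -2.977]
wrist_force: [0.1, 0.4, 0.0]
finger_gap: 0.973
finger_force: 0.0
[[  7   0  27  28 288]] [[287.93055556 309.94444444]]
p [ 442.7 -309.3   37.9] F [ 0.1 -0.   0.3] gap 1.0 shift [-0.   0.9 40.9] rv [ 0.    -0.001  0.   ]
```

View pics/s2.png

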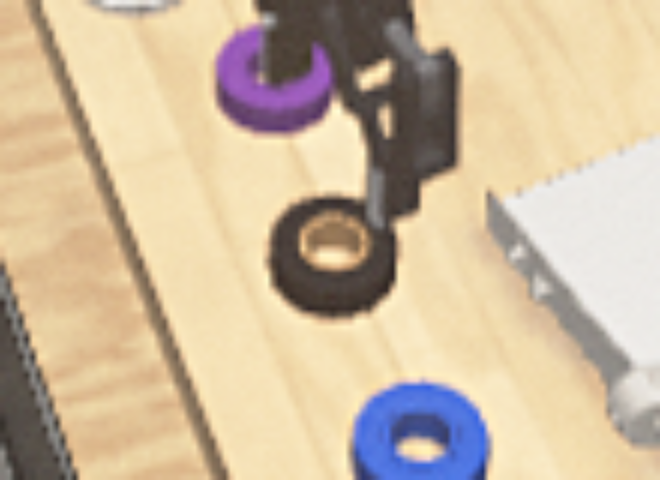

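The roll is unmoved at side (285,312), and the open near finger is at (292,306), above it.

```bash
python3 -m inch '[[-1,0,0.9,25,0,0,0],[-1,0,0,12,0,0,0],[-1,0,0,3.9,0,0,0],[-1,0,0,0,0,0,0],[-1,0,0,0,0,0,0],[-1,0,0,0,0,0,0]]'; python3 -m inch '[[1,0,0,0,0,0,0],[1,0,0,0,0,0,0],[1,0,0,0,0,0,0]]'
```

```text
clock: 4.58
ee_pos: [443.3, -308.9, -1.5]
ee_rot: [-3.141, 0.001, -2.977]
wrist_force: [0.2, -0.2, 0.2]
finger_gap: 1.0
finger_force: 0.0
clock: 4.83
ee_pos: [443.0, -308.6, -2.1]
ee_rot: [-3.141, 0.001, -2.977]
wrist_force: [0.9, 0.3, 0.7]
finger_gap: 0.603
finger_force: 0.0
```

```bash
python3 -m inch '[[1,0,0,0,0,0,0],[1,0,0,0,0,0,0]]'
```

```text
clock: 5.0
ee_pos: [442.8, -308.5, -2.4]
ee_rot: [-3.142, 0.0, -2.977]
wrist_force: [0.7, -1.1, 0.1]
finger_gap: 0.297
finger_force: 0.0
```

```bash
python3 - <<'E'
from h import *
f=grab("side","side3")
print(proj(f,[[449,-351,51],[443,-309,-2],[443,-309,19],[437,-280,10],[446,-321,0],[440,-297,0],[446,-321,19],[440,-297,19]]).round(1), manip.state()["finger_gap"])
cv2.imwrite("pics/s3.png",cv2.resize(f["frame"][275:335,250:330],(800,600),interpolation=cv2.INTER_CUBIC)[:,:,::-1])
E
```

```text
[[293.7 313.1]
 [285.2 315.6]
 [285.3 310.2]
 [279.4 305. ]
 [287.8 318.2]
 [282.5 312. ]
 [288.  313.3]
 [282.7 307.1]] 0.20712260733696522
```

View pics/s3.png

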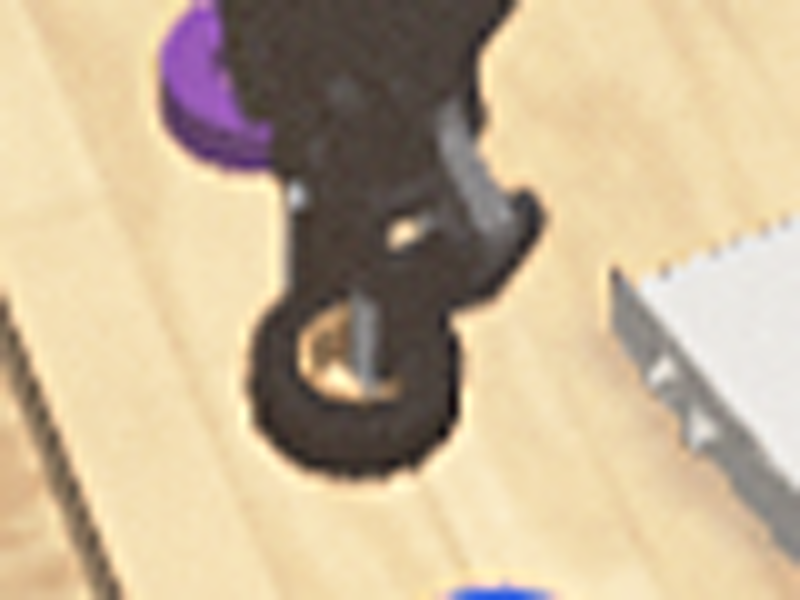

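The near finger's tip shows at about side (287,313), in line with the roll's top rather than beside it. So the real fingertips stand about 17-20 mm higher than the reported TCP. I'll lift, open, and feel for the bench with the open fingers astride the roll.

```bash
python3 -m inch '[[1,0,0,-15,0,0,0],[0,0,0,-10,0,0,0],[-1,0,0,0,0,0,0],[-1,0,0,0,0,0,0],[-1,0,0,0,0,0,0],[-1,0,0,0,0,0,0],[-1,0,0,0,0,0,0],[-1,0,0,0,0,0,0]]';python3 -m inch '[[-1,0,0,15,0,0,0],[-1,0,0,10,0,0,0],[-1,0,0,5,0,0,0],[-1,0,0,2,0,0,0],[-1,0,0,0,0,0,0],[-1,0,0,0,0,0,0]]'
```

```text
clock: 5.72
ee_pos: [442.5, -308.4, 21.9]
ee_rot: [3.141, -0.001, -2.977]
wrist_force: [0.1, -0.7, 0.3]
finger_gap: 0.996
finger_force: 0.0
clock: 6.22
ee_pos: [442.9, -308.7, -9.3]
ee_rot: [-3.141, -0.0, -2.977]
wrist_force: [-0.7, -0.1, 0.3]
finger_gap: 1.0
finger_force: 0.0
```

```bash
python3 -m inch '[[-1,0,0,2,0,0,0],[-1,0,0,2,0,0,0],[-1,0,0,1,0,0,0],[-1,0,0,0,0,0,0]]'
```

```text
clock: 6.55
ee_pos: [442.6, -308.4, -14.8]
ee_rot: [3.141, -0.0, -2.977]
wrist_force: [0.0, 0.1, -0.8]
finger_gap: 1.005
finger_force: 0.0
```

```bash
python3 -m inch '[[-1,0,0,2,0,0,0],[-1,0,0,1.5,0,0,0],[-1,0,0,1,0,0,0],[-1,0,0,0,0,0,0],[-1,0,0,0,0,0,0]]'; python3 -m inch '[[1,0,0,0,0,0,0],[1,0,0,0,0,0,0],[1,0,0,0,0,0,0]]';  python3 -m inch '[[1,0,0,0,0,0,0],[1,0,0,0,0,0,0]]'
```

```text
clock: 6.97
ee_pos: [442.7, -308.5, -19.2]
ee_rot: [3.141, -0.0, -2.977]
wrist_force: [-0.5, 0.9, -0.5]
finger_gap: 0.999
finger_force: 0.0
clock: 7.22
ee_pos: [443.0, -308.7, -18.3]
ee_rot: [-3.141, 0.0, -2.976]
wrist_force: [-5.3, 5.9, 11.1]
finger_gap: 0.613
finger_force: 61.7
clock: 7.38
ee_pos: [443.1, -308.8, -17.8]
ee_rot: [-3.141, 0.001, -2.976]
wrist_force: [-1.9, 2.7, 6.0]
finger_gap: 0.599
finger_force: 61.2
```

Gripped (61 N). I'll lift and look.

```bash
python3 -m inch '[[1,0,0,-6,0,0,0],[1,0,0,-15,0,0,0],[1,0,0,-25,0,0,0],[1,0,0,-25,0,0,0],[1,0,0,-25,0,0,0],[1,0,0,-15,0,0,0],[1,0,0,0,0,0,0],[1,0,0,0,0,0,0]]'
python3 - <<'E'
from h import *
f=grab("side","side4"); t=grab("top","top4"); s=manip.state(); print(s["ee_pos"],s["finger_gap"],s["finger_force"])
print([d for n in("side","top") for d in imaging.search_frame(n,"tape_roll")])
u=f["frame"][150:300,200:340]; cv2.imwrite("pics/s4.png",cv2.resize(u,(560,600),interpolation=cv2.INTER_CUBIC)[:,:,::-1])
E
```

```text
clock: 8.05
ee_pos: [443.2, -308.5, 92.7]
ee_rot: [-3.141, 0.002, -2.977]
wrist_force: [-0.1, 0.3, -1.5]
finger_gap: 0.598
finger_force: 62.5
[ 442.15847595 -308.05889993   90.62133112] 0.5964955550819843 62.4715630710125
[{'extent': [274.2, 273.0, 291.3, 294.6], 'p': 0.81}, {'extent': [286.2, 335.0, 312.6, 358.4], 'p': 0.7}, {'extent': [268.5, 272.4, 278.3, 291.9], 'p': 0.54}, {'extent': [388.2, 246.1, 397.4, 249.0], 'p': 0.44}]
```

View pics/s4.png

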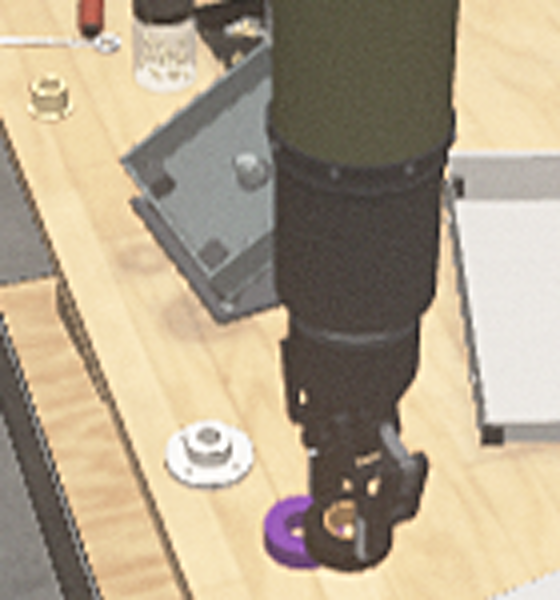

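The roll is held at side (286,282). The spindle is visible at side (262,192) and the tray's front-left corner at (230,190). Next I'll fit the unwinder pose from both views.

```bash
cat >> h.py <<'E'
MODEL={"sp":(0,0,23),"fl":(-80,90,26),"fr":(-80,-90,26),"hl":(80,90,31),"hr":(80,-90,31)}
def dpt(D,p): r,o=deckT(D); return r.apply(np.atleast_2d(p))+o
def lidp(th,d,y,h=0): # point at d from hinge, y, h above lid underside (outer), deck frame
    return [80-d*np.cos(th)+h*np.sin(th), y, 31+d*np.sin(th)+h*np.cos(th)]
E
python3 - <<'E'
from h import *
import pickle
f=imaging.grab_frame("side");t=imaging.grab_frame("top")
t0=cv2.imread("pics/top0.png")[:,:,::-1]; s4=cv2.imread("pics/side4.png")[:,:,::-1]
T={"sp":(229.6,216.4),"fl":(204.8,248.4),"fr":(264.4,237.6),"hl":(193.2,199.6),"hr":(256.8,188.8)}
S={"sp":(260.8,190.8),"fl":(230.5,190),"fr":(253.7,218.7)}
L=[(160,90,(180,188)),(160,-90,(252.8,176.8))]
def res(D):
    r=[proj(t,dpt(D,MODEL[k]))[0]-v for k,v in T.items()]+[proj(f,dpt(D,MODEL[k]))[0]-v for k,v in S.items()]
    r+=[proj(t,dpt(D,lidp(D[4],d,y,2)))[0]-uv for d,y,uv in L]
    return np.concatenate(r)
s=least_squares(res,[520,138,65,.16,2.0]); print(s.x.round(3)); print(s.fun.reshape(-1,2).round(1))
r,o=deckT(s.x); print("tip",dpt(s.x,(0,0,23)),"hinge",dpt(s.x,(80,0,31)),"edge",dpt(s.x,lidp(s.x[4],178,0)))
np.save("D.npy",s.x)
# spindle crops + overlay
out=[]
for im,c,cam in((t0,(229,216),t),(s4,(258,195),f)):
    l,u=c[0]-50,c[1]-50
    z=cv2.resize(im[u:u+100,l:l+100],(400,400),interpolation=cv2.INTER_CUBIC).copy() if 0 else cv2.resize(np.ascontiguousarray(im[u:u+100,l:l+100]),(400,400),interpolation=cv2.INTER_CUBIC)
    a=np.linspace(0,6.3,40)
    for P in([(7*np.cos(q),7*np.sin(q),23) for q in a],[(10*np.cos(q),10*np.sin(q),0) for q in a],[(-80,-90,26),(-80,90,26)],[(80,90,31),(80,-90,31),(-80,-90,31),(-80,90,31),(80,90,31)],[(-74,-84,0),(-74,84,0)]):
        q=((proj(cam,dpt(s.x,P))-[l,u]+.5)*4).astype(np.int32); cv2.polylines(z,[q],False,(255,0,0),1)
    out.append(z)
cv2.imwrite("pics/fit.png",np.hstack(out)[:,:,::-1])
E
```

```text
[5.29988e+02 1.38150e+02 6.45810e+01 1.36000e-01 2.04900e+00]
[[ 0.2  1.4]
 [-0.7  0.2]
 [ 1.3  0.7]
 [-1.4 -1.9]
 [ 0.  -1.8]
 [ 0.1 -1. ]
 [-0.4  0.4]
 [-1.   2. ]
 [-0.9  0.5]
 [ 1.  -0.5]]
tip [[518.59364625 136.59517457  84.49943985]] hinge [[583.27618191 145.42202692 131.42764308]] edge [[575.18999489 144.31855165 309.24045455]]
```

View pics/fit.png

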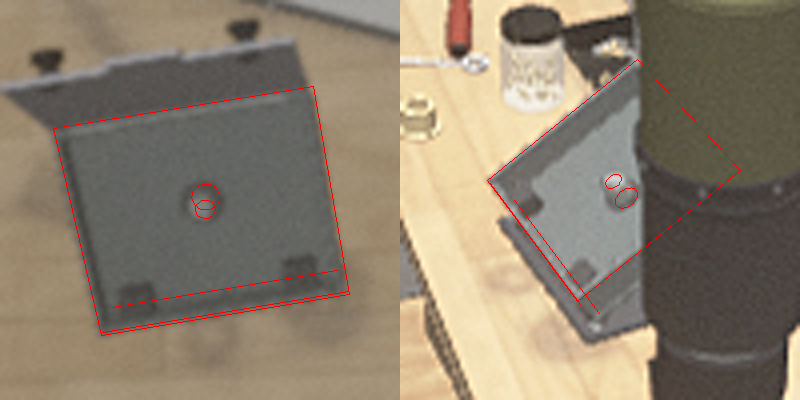

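The model overlay matches the tray walls in both views. The spindle tip is within about 1 px at top (229,216) and side (261,191). I'll carry the roll there, tilted square to the deck, and check for held-roll offsets.

```bash
cat >> h.py <<'E'
def goto(p_deck,D,yaw=np.pi,off=0,pitch=0):
    "tool square to deck; p_deck = wanted reported TCP in deck frame"
    r,o=deckT(D); tr=r*R.from_euler("xyz",[0,np.pi+pitch,0])*R.from_euler("z",yaw-np.pi)
    s=manip.state(); c=rot(s["ee_rot"])
    print("TCPdeck",r.inv().apply(s["ee_pos"]-o).round(1),"F",s["wrist_force"].round(1),"Fdeck",r.inv().apply(s["wrist_force"]).round(1),"gap",round(s["finger_gap"],3),
     "t",round(s["clock"],2),"\nshift",c.inv().apply(dpt(D,p_deck)[0]-s["ee_pos"]).round(1),"rv",(c.inv()*tr).as_rotvec().round(3),"toolworld",dpt(D,p_deck)[0].round(1))
E
python3 - <<'E'
from h import *
D=np.load("D.npy"); f=imaging.grab_frame("side")
a=np.linspace(0,6.28,60)
for dx in(-4,0,4):
    C=np.r_[[(28*np.cos(q),28*np.sin(q),z) for q in a for z in(0,19)]]+[442.2+dx,-308.1,108.6]
    p=proj(f,C); print(dx,p.min(0).round(1),p.max(0).round(1))
goto([0,0,100],D)
E
```

```text
-4 [272.9 272.2] [295.9 294.1]
0 [274.4 271.8] [297.4 293.8]
4 [276.  271.5] [299.  293.4]
TCPdeck [-114.3 -430.5   96.5] F [ 0.   0.7 -0.6] Fdeck [-0.2  0.7 -0.6] gap 0.6 t 8.4 
shift [-109.6  427.6  -60. ] rv [ 0.008 -0.525  0.028] toolworld [480.4 131.4 151.2]
```

```bash
python3 -m inch '[[1,0,0,-20,0,0,0],[1,0,10,-35,0,0,0],[1,-5,20,-30,0,0,0],[1,-8,30,-15,0,0,0],[1,-8,36,0,0,0,0],[1,-8,38,0,0,0,0],[1,-8,38,0,0,0,0],[1,-8,38,0,0,0,0]]';python3 -m inch '[[1,-8,38,0,0,0,0],[1,-8,38,0,0,0,0],[1,-8,38,0,0,0,0],[1,-8,38,0,0,0,0],[1,-8,35,0,0,-0.06,0],[1,-5,20,0,0,-0.12,0],[1,0,8,0,0,-0.12,0],[1,0,0,0,0,-0.12,0]]'; python3 -m inch '[[1,0,0,0,0,-0.105,0],[1,0,0,0,0,0,0.028],[1,0,0,0,0,0,0],[1,0,0,0,0,0,0]]'
python3 - <<'E'
from h import *
goto([0,0,60],np.load("D.npy"))
f=grab("side","side5"); print(imaging.search_frame("side","tape_roll")[:3])
E
```

```text
clock: 9.07
ee_pos: [452.3, -92.4, 191.8]
ee_rot: [3.141, 0.0, -2.977]
wrist_force: [1.4, 0.7, -0.3]
finger_gap: 0.596
finger_force: 62.6
clock: 9.73
ee_pos: [462.3, 127.6, 192.9]
ee_rot: [3.14, 0.426, -2.976]
wrist_force: [-1.2, -1.4, 1.2]
finger_gap: 0.599
finger_force: 62.6
clock: 10.07
ee_pos: [461.8, 125.9, 193.4]
ee_rot: [3.124, 0.526, -3.009]
wrist_force: [-1.0, -0.1, -0.2]
finger_gap: 0.597
finger_force: 62.7
TCPdeck [  4.5  -3.  146.2] F [-1.  -0.1 -0.2] Fdeck [-1.   0.   0.4] gap 0.597 t 10.07 
shift [ 4.7  1.5 86.2] rv [ 0.017  0.003 -0.002] toolworld [500.3 134.1 116.5]
[{'extent': [286.1, 333.8, 313.0, 358.0], 'p': 0.6}, {'extent': [267.3, 273.7, 287.6, 293.8], 'p': 0.58}]
```

```bash
python3 -m inch '[[1,4.5,3,10,0.017,0,0],[1,0,0,30,0,0,0],[1,0,0,35,0,0,0],[1,0,0,30,0,0,0],[1,0,0,15,0,0,0],[1,0,0,0,0,0,0],[1,0,0,0,0,0,0],[1,0,0,0,0,0,0]]'
python3 - <<'E'
from h import *
D=np.load("D.npy")
goto([0,0,20],D)
f=grab("side","side6");t=grab("top","top6"); s=manip.state(); r=rot(s["ee_rot"])
a=np.linspace(0,6.28,60); out=[]
for cam,c in((f,(258,185)),(t,(229,216))):
    l,u=c[0]-33,c[1]-33; z=cv2.resize(np.ascontiguousarray(cam["frame"][u:u+66,l:l+66]),(400,400),interpolation=cv2.INTER_CUBIC); z0=z.copy()
    for zz in(-18,-37):
        for rr in(28,12.5):
            P=s["ee_pos"]+r.apply([(rr*np.cos(q),rr*np.sin(q),zz) for q in a])
            cv2.polylines(z,[((proj(cam,P)-[l,u]+.5)*400/66).astype(np.int32)],True,(0,255,0),1)
    for zz,rr in((23,7),(17,10),(0,10)):
        cv2.polylines(z,[((proj(cam,dpt(D,[(rr*np.cos(q),rr*np.sin(q),zz) for q in a]))-[l,u]+.5)*400/66).astype(np.int32)],True,(255,0,0),1)
    out+= [z0,z] if cam is f else []
cv2.imwrite("pics/place.png",np.hstack(out)[:,:,::-1])
E
```

```text
clock: 10.83
ee_pos: [517.9, 136.1, 87.7]
ee_rot: [-3.14, 0.525, -3.01]
wrist_force: [-0.7, 1.2, -0.4]
finger_gap: 0.601
finger_force: 62.7
TCPdeck [ 1.  -0.4 26.2] F [-0.7  1.2 -0.4] Fdeck [-0.6  1.3 -0.1] gap 0.601 t 10.83 
shift [1.  0.4 6.2] rv [-0.003  0.002 -0.003] toolworld [520.1 136.8  81.9]
```

View pics/place.png

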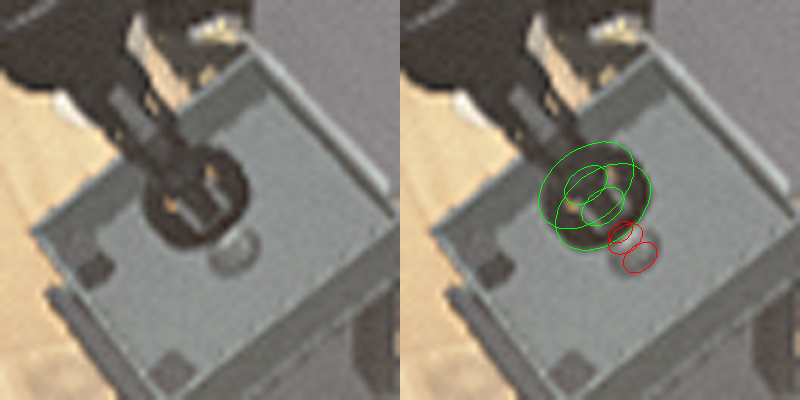

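The crop shows the held roll matching the green prediction at side (257,184), so the tip offset is along the tool. The spindle is at about side (264,193), slightly down-right of the model. I'll measure the spindle outline numerically.

```bash
python3 - <<'E'
from h import *
D=np.load("D.npy"); f=imaging.grab_frame("side");t=imaging.grab_frame("top"); a=np.linspace(0,6.28,60)
def hull(cam,DD): 
    P=dpt(DD,[(rr*np.cos(q),rr*np.sin(q),zz) for zz,rr in((0,10),(17,10),(23,7)) for q in a]); return cv2.convexHull(proj(cam,P).astype(np.float32))
for n,cam,im,box in(("top",t,"top0",(219,205,241,227)),("side6",f,"side6",(254,180,272,206))):
    g=cv2.cvtColor(cv2.imread(f"pics/{im}.png"),cv2.COLOR_BGR2GRAY).astype(int); l,u,r,b=box
    print(n,"hull bbox",hull(cam,D)[:,0].min(0).round(1),hull(cam,D)[:,0].max(0).round(1),"cols",l,"rows",u); print("\n".join(" ".join("%3d"%v for v in row) for row in g[u:b,l:r]))
E
```

```text
top hull bbox [226.3 211.5] [233.5 220.3] cols 219 rows 205
 99  96 102 100 104 100 101  98 102  99 103  99 102 102 102  99 100  97 100 101 102  99
 99  97 102  98 103  97 101 103 102  99 100  98 103 101  99 102 100 102 102 101  99 100
 98  99 103 102 100 102  97 102 100  98 104 101  99 101 100 102 100  96 102 101 101  96
100 101 104 100 102 100  99 104 102 102  99 103  98 101 101 103  99  99 102 106 101 102
 98 103  99 104  99 103 102 101 104  99  98  99 104  99 101 104 102 100 101 100 100  99
104  99  97  99 102 101 101  98 106  95  97  99 100  96 100  97  99 100 101 102  97 102
100  98  99  99 101 103 101 101  95  90  87  85  92  93  97 102 100  98  96  98 100 104
 99 101 100 102 101 100  92  86  85  83  82  79  79  80  94  96 102 100 100 101 102 102
100  99 101 103 103  96  87  80  90  91  85  85  82  78  85  92 103  99 101 101  99 101
101  99 103 102  98  88  84  86  97 101 102  96  89  78  83  89  96  99  98 100 103  95
100 102 100 102 100  90  77  91 105 111 113 110  93  85  78  78  93  99 101 102 100 100
 99 103 101 101  96  85  85 106 125 127 123 119 104  89  76  78  92 102 
[... 2129 characters left out ...]
 135 110 105 106 104 111 113 132 150 146 144 144 148
147 144 144 148 150 143 133 118 113 118 128 147 148 149 145 145 146 144
148 139 147 143 144 150 149 139 141 146 142 147 144 142 143 143 140 145
147 145 145 146 145 152 147 148 146 144 149 148 146 143 147 147 143 143
144 140 146 149 145 146 145 147 143 147 146 145 147 149 145 142 145 145
144 145 146 148 143 145 148 146 147 144 145 144 147 146 146 144 149 136
148 145 146 148 145 147 144 144 147 143 149 151 146 143 147 144 145 139
147 144 149 148 147 141 144 149 146 149 148 144 146 145 145 144 140 139
149 143 149 147 144 145 147 145 144 148 146 147 143 147 143 155 141 119
145 142 148 144 146 147 145 148 147 149 143 145 138 152 153 139 106  98
```

The spindle outline agrees with the model to within about 1 mm in both views, so I'll lower the roll.

```bash
python3 -m inch '[[1,1,0.4,8,0,0,0],[1,0,0,8,0,0,0],[1,0,0,4,0,0,0],[1,0,0,4,0,0,0],[1,0,0,0,0,0,0],[1,0,0,0,0,0,0]]'; python3 -c "
from h import *
goto([0,0,-18],np.load('D.npy'))"
```

```text
clock: 11.53
ee_pos: [528.1, 138.1, 64.6]
ee_rot: [-3.141, 0.524, -3.009]
wrist_force: [-0.5, 1.7, 0.7]
finger_gap: 0.598
finger_force: 62.7
TCPdeck [-1.6  0.2  1. ] F [-0.5  1.7  0.7] Fdeck [0.1 1.7 0.7] gap 0.598 t 11.53 
shift [-1.6 -0.1 19. ] rv [-0.002  0.001 -0.003] toolworld [538.9 139.4  49. ]
```

```bash
python3 -m inch '[[1,-1,0,4,0,0,0],[1,0,0,4,0,0,0],[1,0,0,4,0,0,0],[1,0,0,0,0,0,0]]'; python3 -m inch '[[1,0,0,3,0,0,0],[1,0,0,2,0,0,0],[1,0,0,1,0,0,0],[1,0,0,0,0,0,0]]'; python3 -c "
from h import *
goto([0,0,-18],np.load('D.npy'))"
```

```text
clock: 11.87
ee_pos: [535.3, 140.3, 55.4]
ee_rot: [3.14, 0.526, -3.009]
wrist_force: [-1.3, 7.1, -1.5]
finger_gap: 0.6
finger_force: 63.0
clock: 12.2
ee_pos: [538.1, 140.8, 50.6]
ee_rot: [3.139, 0.526, -3.009]
wrist_force: [-6.0, 7.4, 1.3]
finger_gap: 0.596
finger_force: 63.7
TCPdeck [  0.3   1.5 -16.3] F [-6.   7.4  1.3] Fdeck [-3.6  8.2  3.6] gap 0.596 t 12.2 
shift [ 0.3 -1.5  1.7] rv [ 0.001  0.003 -0.003] toolworld [538.9 139.4  49. ]
```

```bash
python3 -m inch '[[1,0.5,1.5,1,0,0,0],[1,0,0,1,0,0,0],[1,0,0,1,0,0,0],[1,0,0,0,0,0,0]]'; python3 -c "
from h import *
goto([0,0,-18],np.load('D.npy'))"
```

```text
clock: 12.53
ee_pos: [538.6, 140.8, 49.9]
ee_rot: [-3.141, 0.525, -3.01]
wrist_force: [-41.7, -1.9, 24.3]
finger_gap: 0.595
finger_force: 70.6
TCPdeck [  0.4   1.5 -17.1] F [-41.7  -1.9  24.3] Fdeck [-23.9   3.8  41.9] gap 0.595 t 12.53 
shift [ 0.4 -1.5  0.9] rv [-0.003  0.002 -0.004] toolworld [538.9 139.4  49. ]
```

```bash
python3 -m inch '[[1,0,0,-1,0,0,0],[0,0,0,0,0,0,0],[-1,0,0,0,0,0,0],[-1,0,0,0,0,0,0],[-1,0,0,0,0,0,0],[-1,0,0,0,0,0,0],[-1,0,0,0,0,0,0]]';  python3 -m inch '[[-1,0,0,-10,0,0,0],[-1,0,0,-20,0,0,0],[-1,0,0,-40,0,0,0],[-1,0,0,-40,0,0,0],[-1,0,0,-10,0,0,0],[-1,0,0,0,0,0,0]]'
python3 - <<'E'
from h import *
D=np.load("D.npy"); goto([0,0,100],D)
f=grab("side","side7");t=grab("top","top7"); a=np.linspace(0,6.28,80)
for n in("side","top"): print(n,[(d["extent"],d["p"]) for d in imaging.search_frame(n,"tape_roll")])
for n,cam in(("side",f),("top",t)):
    P=dpt(D,[(28*np.cos(q),28*np.sin(q),z) for z in(0,19) for q in a]); p=proj(cam,P)
    print(n,"pred",p.min(0).round(1),p.max(0).round(1))
    l,u=(p.min(0)-8).astype(int); r,b=(p.max(0)+9).astype(int)
    m=(cam["frame"][u:b,l:r].max(2)<85).astype(np.uint8); k,lab,st,ce=cv2.connectedComponentsWithStats(m); print(st[1:]+[l,u,0,0,0])
E
```

```text
clock: 13.12
ee_pos: [538.3, 140.5, 47.6]
ee_rot: [-3.14, 0.524, -3.009]
wrist_force: [-0.5, -0.5, -0.2]
finger_gap: 1.0
finger_force: 0.0
clock: 13.62
ee_pos: [479.0, 134.1, 156.7]
ee_rot: [3.137, 0.531, -3.01]
wrist_force: [-0.1, -0.7, 0.2]
finger_gap: 0.998
finger_force: 0.0
TCPdeck [  1.8   2.9 105.3] F [-0.1 -0.7  0.2] Fdeck [-0.1 -0.7  0.3] gap 0.998 t 13.62 
shift [ 1.8 -2.9  5.3] rv [ 0.003  0.007 -0.004] toolworld [480.4 131.4 151.2]
side [([266.5, 272.2, 286.7, 291.8], 0.74), ([285.6, 336.7, 313.7, 357.5], 0.62), ([252.2, 181.9, 271.1, 203.0], 0.56)]
top [([338.0, 230.7, 354.6, 251.0], 0.76), ([408.9, 232.3, 429.1, 254.2], 0.75), ([221.7, 206.6, 238.3, 227.2], 0.61), ([181.0, 170.3, 264.9, 246.8], 0.31)]
side pred [253.7 183.5] [271.9 201.1]
[[255 184  17  16 137]]
top pred [219.9 205.7] [239.8 226.4]
[[220 207  20  21 238]]
```

The roll is on the spindle at side (263,192), as predicted. A quick press on the ring with half-open fingers will confirm it's down.

```bash
python3 -m inch '[[0.1,1.5,-1.4,20,0,0,0],[0.1,0,0,35,0,0,0],[0.1,0,0,25,0,0,0],[0.1,0,0,12,0,0,0],[0.1,0,0,4,0,0,0],[0.1,0,0,0,0,0,0],[0.1,0,0,0,0,0,0]]';python3 -m inch '[[0.1,0,0,3,0,0,0],[0.1,0,0,2,0,0,0],[0.1,0,0,0,0,0,0]]'; python3 -c "
from h import *
goto([0,0,0],np.load('D.npy'))"
```

```text
clock: 14.4
ee_pos: [525.3, 137.2, 67.9]
ee_rot: [-3.14, 0.524, -3.009]
wrist_force: [-0.5, 0.1, 0.6]
finger_gap: 0.446
finger_force: 0.0
clock: 14.65
ee_pos: [527.8, 138.2, 63.9]
ee_rot: [3.141, 0.525, -3.009]
wrist_force: [-0.3, 0.2, 0.3]
finger_gap: 0.453
finger_force: 0.0
TCPdeck [-2.2  0.4  0.5] F [-0.3  0.2  0.3] Fdeck [-0.   0.2  0.4] gap 0.453 t 14.65 
shift [-2.2 -0.4  0.5] rv [-0.002  0.002 -0.003] toolworld [530.  138.2  64.6]
```

```bash
python3 -m inch '[[0.1,0,0,1.5,0,0,0],[0.1,0,0,1,0,0,0],[0.1,0,0,0,0,0,0]]'; python3 -m inch '[[0.1,0,0,1.5,0,0,0],[0.1,0,0,0,0,0,0]]'; python3 -c "
from h import *
goto([0,0,0],np.load('D.npy'))"
```

```text
clock: 14.9
ee_pos: [528.9, 138.1, 61.3]
ee_rot: [-3.141, 0.525, -3.009]
wrist_force: [-0.2, -0.6, 0.2]
finger_gap: 0.45
finger_force: 0.0
clock: 15.07
ee_pos: [529.7, 138.1, 59.9]
ee_rot: [-3.141, 0.525, -3.009]
wrist_force: [0.2, -1.0, 0.9]
finger_gap: 0.451
finger_force: 0.0
TCPdeck [-2.6  0.  -3.9] F [ 0.2 -1.   0.9] Fdeck [ 0.5 -1.1  0.7] gap 0.451 t 15.07 
shift [-2.6 -0.  -3.9] rv [-0.002  0.001 -0.003] toolworld [530.  138.2  64.6]
```

```bash
python3 -m inch '[[0.1,-2,0.5,1.5,0,0,0],[0.1,0,0,0,0,0,0]]'; python3 -m inch '[[0.1,0,0,1,0,0,0],[0.1,0,0,0,0,0,0]]';  python3 -m inch '[[0.1,0,0,1,0,0,0],[0.1,0,0,0,0,0,0]]';python3 -c "
from h import *
goto([0,0,0],np.load('D.npy'))"
```

```text
clock: 15.23
ee_pos: [532.3, 139.1, 59.8]
ee_rot: [-3.141, 0.525, -3.009]
wrist_force: [-0.1, 0.1, -0.3]
finger_gap: 0.447
finger_force: 0.0
clock: 15.4
ee_pos: [532.6, 139.0, 58.7]
ee_rot: [-3.141, 0.524, -3.009]
wrist_force: [-0.3, 0.0, 0.2]
finger_gap: 0.45
finger_force: 0.0
clock: 15.57
ee_pos: [533.1, 139.1, 57.8]
ee_rot: [-3.141, 0.524, -3.009]
wrist_force: [-0.4, 0.6, 0.1]
finger_gap: 0.452
finger_force: 0.0
TCPdeck [-0.6  0.5 -7.4] F [-0.4  0.6  0.1] Fdeck [-0.2  0.7  0.3] gap 0.452 t 15.57 
shift [-0.6 -0.5 -7.4] rv [-0.002  0.001 -0.003] toolworld [530.  138.2  64.6]
```

```bash
python3 -m inch '[[0.1,0,0,2,0,0,0],[0.1,0,0,0,0,0,0]]'; python3 -m inch '[[0.1,0,0,2,0,0,0],[0.1,0,0,0,0,0,0]]';  python3 -m inch '[[0.1,0,0,1,0,0,0],[0.1,0,0,0,0,0,0]]';python3 -c "
from h import *
goto([0,0,0],np.load('D.npy'))"
```

```text
clock: 15.73
ee_pos: [534.1, 139.2, 55.9]
ee_rot: [-3.141, 0.524, -3.009]
wrist_force: [-0.3, 0.6, -0.6]
finger_gap: 0.449
finger_force: 0.0
clock: 15.9
ee_pos: [535.1, 139.3, 54.2]
ee_rot: [-3.141, 0.524, -3.009]
wrist_force: [0.3, -0.4, 0.3]
finger_gap: 0.455
finger_force: 0.0
clock: 16.07
ee_pos: [535.6, 139.4, 53.8]
ee_rot: [-3.141, 0.525, -3.009]
wrist_force: [-1.4, -0.4, 0.8]
finger_gap: 0.45
finger_force: 0.9
TCPdeck [ -0.4   0.5 -12.2] F [-1.4 -0.4  0.8] Fdeck [-0.8 -0.2  1.4] gap 0.45 t 16.07 
shift [ -0.5  -0.5 -12.2] rv [-0.002  0.001 -0.003] toolworld [530.  138.2  64.6]
```

```bash
python3 -m inch '[[0.1,0,0,1,0,0,0],[0.1,0,0,0,0,0,0]]'; python3 -m inch '[[0.1,0,0,0.7,0,0,0],[0.1,0,0,0,0,0,0]]';python3 -c "
from h import *
goto([0,0,0],np.load('D.npy'))"
```

```text
clock: 16.23
ee_pos: [535.8, 139.4, 53.7]
ee_rot: [-3.141, 0.524, -3.01]
wrist_force: [-18.6, -1.9, 10.4]
finger_gap: 0.45
finger_force: 9.2
clock: 16.4
ee_pos: [535.9, 139.4, 53.7]
ee_rot: [-3.141, 0.524, -3.01]
wrist_force: [-31.1, -3.5, 17.3]
finger_gap: 0.448
finger_force: 15.5
TCPdeck [ -0.2   0.4 -12.5] F [-31.1  -3.5  17.3] Fdeck [-18.4   0.7  30.6] gap 0.448 t 16.4 
shift [ -0.2  -0.4 -12.5] rv [-0.003  0.    -0.003] toolworld [530.  138.2  64.6]
```

The roll is hard down on the deck: stiff contact at 30 N. Next I'll retract, shut the fingers and go up over the cover.

```bash
python3 -m inch '[[0.1,0,0,-15,0,0,0],[1,0,0,-35,0,0,0],[1,0,0,-35,0,0,0],[1,0,0,-30,0,0.12,0],[1,0,0,-25,0,0.12,0],[1,0,0,-35,0,0.12,0],[1,0,0,-35,0,0.12,0],[1,0,0,-35,0,0.045,0]]'
cat >> h.py <<'E'
def tgt(D,th,rho,psi,delta,cx):
    "reported TCP + rot so that finger-tip point (tool x=cx, real end delta behind TCP) is on lid's outer face; psi tilt from vertical"
    r,o=deckT(D); tr=r*R.from_euler("y",np.pi+np.pi/6-psi)
    return dpt(D,lidp(th,rho,0,4))[0]-tr.apply([cx,0,-delta]),tr
E
python3 - <<'E'
from h import *
D=np.load("D.npy"); s=manip.state(); c=rot(s["ee_rot"])
p,tr=tgt(D,2.05,145,0,19,11); print("start contact TCP",p.round(1),"above",end=" ")
A=p+tr.apply([-22,0,0]); A[2]=335; print(A.round(1), s["ee_pos"].round(1)); print("shift",c.inv().apply(A-s["ee_pos"]).round(1),"rv",(c.inv()*tr).as_rotvec().round(3), s["joint_pos"].round(2))
E
```

```text
clock: 17.07
ee_pos: [452.9, 128.8, 274.8]
ee_rot: [-3.141, 0.007, -3.01]
wrist_force: [-0.3, -0.8, -0.0]
finger_gap: -0.001
finger_force: 0.0
start contact TCP [591.8 146.6 257.5] above [613.6 149.6 335. ] [452.9 128.8 274.8]
shift [-162.4   -0.5  -59. ] rv [-0.001  0.007 -0.004] [ 0.71 -0.29 -0.08  0.   -1.77 -2.15]
```

```bash
python3 -m inch '[[1,0,0,-30,0,0,0],[1,-15,0,-30,0,0,0],[1,-32,0,0,0,0,0],[1,-35,0,0,0,0,0],[1,-35,0,0,0,0,0],[1,-30,0,0,0,0,0],[1,-15,0,0,0,0,0],[1,0,0,0,0,0,0]]'; python3 - <<'E'
from h import *
D=np.load("D.npy"); s=manip.state(); c=rot(s["ee_rot"])
p,tr=tgt(D,2.05,145,0,19,11); A=p+tr.apply([-22,0,0])
print(s["ee_pos"].round(1),"shift",c.inv().apply(A-s["ee_pos"]).round(1),"rv",(c.inv()*tr).as_rotvec().round(3), s["joint_pos"].round(2))
f=grab("side","side8"); t=grab("top","top8")
cv2.imwrite("pics/v10.png",np.hstack([cv2.resize(x,(400,400),interpolation=cv2.INTER_CUBIC) for x in(f["frame"][120:240,200:320],t["frame"][150:250,170:270])])[:,:,::-1])
E
```

```text
clock: 17.73
ee_pos: [614.8, 149.9, 332.0]
ee_rot: [-3.138, 0.008, -3.012]
wrist_force: [0.7, 0.3, 0.0]
finger_gap: -0.003
finger_force: 0.0
[614.8 149.9 332. ] shift [ 1.9  0.1 74.6] rv [-0.003  0.008 -0.006] [ 0.56  0.18  0.48  0.01 -1.86 -2.  ]
```

```bash
python3 -m inch '[[1,0,0,20,0,0,0],[1,0,0,20,0,0,0],[1,0,0,20,0,0,0],[1,0,0,14,0,0,0],[1,0,0,0,0,0,0]]'; python3 -m inch '[[1,8,0,0,0,0,0],[1,8,0,0,0,0,0],[1,4,0,0,0,0,0],[1,0,0,0,0,0,0]]'; python3 -m inch '[[1,6,0,0,0,0,0],[1,6,0,0,0,0,0],[1,0,0,0,0,0,0]]'
```

```text
clock: 18.25
ee_pos: [611.7, 149.5, 259.3]
ee_rot: [-3.14, 0.01, -3.01]
wrist_force: [-0.5, 0.2, -1.0]
finger_gap: -0.001
finger_force: 0.0
clock: 18.58
ee_pos: [593.1, 146.9, 264.2]
ee_rot: [-3.141, 0.017, -3.01]
wrist_force: [-0.7, 0.4, 0.2]
finger_gap: 0.002
finger_force: 0.0
clock: 18.83
ee_pos: [581.1, 145.3, 262.5]
ee_rot: [-3.141, 0.015, -3.01]
wrist_force: [-0.3, 0.8, 0.2]
finger_gap: -0.002
finger_force: 0.0
```

```bash
python3 -m inch '[[1,6,0,0,0,0,0],[1,4,0,0,0,0,0],[1,0,0,0,0,0,0]]';python3 -m inch '[[1,6,0,0,0,0,0],[1,4,0,0,0,0,0],[1,0,0,0,0,0,0]]'; python3 - <<'E'
from h import *
f=grab("side","side9"); t=grab("top","top9")
print([(d["extent"],d["p"]) for n in("side","top") for d in imaging.search_frame(n,"lid")])
E
```

```text
clock: 19.08
ee_pos: [571.1, 144.0, 261.4]
ee_rot: [-3.14, 0.013, -3.01]
wrist_force: [0.6, -0.6, 0.6]
finger_gap: -0.002
finger_force: 0.0
clock: 19.33
ee_pos: [561.2, 142.7, 261.5]
ee_rot: [-3.14, 0.013, -3.01]
wrist_force: [-0.0, -0.8, 0.3]
finger_gap: 0.001
finger_force: 0.0
[([259.1, 123.0, 293.6, 185.7], 0.95), ([230.4, 120.0, 297.5, 228.1], 0.57), ([182.3, 186.9, 253.8, 203.0], 0.79)]
```

```bash
python3 - <<'E'
import cv2, numpy as np
f=cv2.imread("pics/side9.png");t=cv2.imread("pics/top9.png")
cv2.imwrite("pics/v10.png",np.hstack([cv2.resize(x,(400,400),interpolation=cv2.INTER_CUBIC) for x in(f[100:230,200:330],t[145:255,170:280])]))
E
```

```text
(no output)
```

View pics/v10.png

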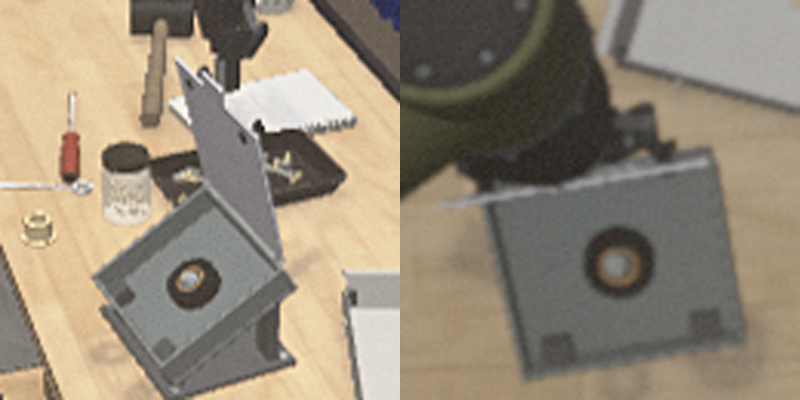

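The side view shows the roll seated, with the spindle through its bore at (262,190), and the shut fingers behind the tab at (275,128). In the top view the cover is nearly edge-on (line 182,201 to 256,187), so it has begun to swing. I'll estimate the angle and plan the arc.

```bash
cat > arc.py <<'E'
from h import *
import sys
def arc(ths,psis,rho,delta,cx,n0=None):
    D=np.load("D.npy"); s=manip.state(); p=s["ee_pos"]; c=rot(s["ee_rot"]); print("now",p.round(1),"F",s["wrist_force"].round(1),"t",round(s["clock"],2))
    for th,ps in zip(ths,psis):
        q,tr=tgt(D,th,rho,ps,delta,cx); print(round(th,2),c.inv().apply(q-p).round(1),(c.inv()*tr).as_rotvec().round(3),q.round(0)); p,c=q,tr
E
python3 - <<'E'
from h import *
D=np.load("D.npy"); t=imaging.grab_frame("top")
for th in np.arange(1.5,2.11,.1): print(round(th,2),proj(t,dpt(D,[lidp(th,160,90,2),lidp(th,160,-90,2)])).round(1).tolist())
r,o=deckT(D); p=manip.state()["ee_pos"]
for th in(1.7,1.8,1.9): # tip corner relative to lid
    for cx in(5,11):
        q=r.inv().apply(p+rot(manip.state()["ee_rot"]).apply([cx,0,-19])-o)-[80,0,31]; print(th,cx,"dist along",(-q[0]*np.cos(th)+q[2]*np.sin(th)).round(1),"height over",(q[0]*np.sin(th)+q[2]*np.cos(th)).round(1))
from arc import arc
arc(np.arange(1.7,-0.01,-.1),np.clip((0.9-np.arange(1.7,-0.01,-.1))*.75,0,.524),145,19,8)
E
```

```text
1.5 [[186.2, 223.7], [259.8, 211.6]]
1.6 [[184.7, 217.7], [258.7, 205.6]]
1.7 [[183.2, 211.4], [257.6, 199.2]]
1.8 [[181.9, 204.9], [256.5, 192.7]]
1.9 [[180.7, 198.3], [255.4, 186.1]]
2.0 [[179.6, 191.7], [254.3, 179.5]]
2.1 [[178.6, 185.1], [253.2, 172.9]]
1.7 5 dist along 147.6 height over 32.4
1.7 11 dist along 149.9 height over 26.8
1.8 5 dist along 150.1 height over 17.5
1.8 11 dist along 151.8 height over 11.7
1.9 5 dist along 151.1 height over 2.4
1.9 11 dist along 152.2 height over -3.5
now [561.9 142.7 261.2] F [ 0.4  0.5 -0.2] t 19.58
1.7 [22.6 -0.3 13.1] [-0.001  0.013 -0.005] [540. 139. 248.]
1.6 [13.3  0.   5.9] [0. 0. 0.] [527. 138. 242.]
1.5 [12.6 -0.   7.2] [0. 0. 0.] [514. 136. 235.]
1.4 [11.8 -0.   8.4] [0. 0. 0.] [502. 134. 226.]
1.3 [10.9  0.   9.5] [0. 0. 0.] [491. 133. 217.]
1.2 [ 9.9 -0.  10.6] [0. 0. 0.] [482. 132. 206.]
1.1 [ 8.8 -0.  11.5] [0. 0. 0.] [473. 130. 195.]
1.0 [ 7.6  0.  12.3] [0. 0. 0.] [465. 129. 182.]
0.9 [ 6.4 -0.  13. ] [-0. -0.  0.] [459. 128. 169.]
0.8 [ 3.6  0.  12.9] [ 0.    -0.075 -0.   ] [455. 128. 156.]
0.7 [ 3.3 -0.  13.1] [ 0.    -0.075  0.   ] [453. 128. 143.]
0.6 [ 2.9 -0.  13.2] [-0.    -0.075 -0.   ] [452. 128. 130.]
0.5 [ 2.6  0.  13.3] [ 0.    -0.075 -0.   ] [453. 128. 116.]
0.4 [ 2.2  0.  13.4] [ 0.    -0.075  0.   ] [454. 128. 103.]
0.3 [ 1.9 -0.  13.5] [-0.    -0.075 -0.   ] [458. 128.  90.]
0.2 [ 1.6 -0.  13.6] [ 0.    -0.074  0.   ] [462. 129.  77.]
0.1 [ 2.6  0.  14.3] [0. 0. 0.] [467. 130.  63.]
-0.0 [ 1.1  0.  14.5] [0. 0. 0.] [473. 130.  50.]
```

```bash
python3 -m inch '[[1,11,0,6,0,0,0],[1,12,0,7,0,0,0],[1,13,0,6,0,0,0],[1,13,0,7,0,0,0],[1,12,0,8,0,0,0],[1,11,0,10,0,0,0],[1,10,0,11,0,0,0],[1,0,0,0,0,0,0]]'; python3 - <<'E'
from arc import *
arc(np.arange(1.1,-0.01,-.1),np.clip((0.9-np.arange(1.1,-0.01,-.1))*.75,0,.524),145,19,8)
D=np.load("D.npy");t=grab("top","top10");f=grab("side","side10"); print([(n,d["extent"],d["p"]) for n in("side","top") for d in imaging.search_frame(n,"lid")])
for th in(1.0,1.2,1.3,1.4): print(th,[proj(c,dpt(D,[lidp(th,d,y,2) for d,y in((0,90),(160,90),(160,-90),(0,-90))])).round(0).tolist() for c in(f,t)])
E
```

```text
clock: 20.25
ee_pos: [479.9, 131.8, 203.9]
ee_rot: [-3.14, 0.012, -3.01]
wrist_force: [-0.9, 0.5, -0.1]
finger_gap: -0.002
finger_force: 0.0
now [479.9 131.8 203.9] F [-0.9  0.5 -0.1] t 20.25
1.1 [ 7.2 -0.5  9. ] [-0.001  0.012 -0.004] [473. 130. 195.]
1.0 [ 7.6 -0.  12.3] [0. 0. 0.] [465. 129. 182.]
0.9 [ 6.4  0.  13. ] [0. 0. 0.] [459. 128. 169.]
0.8 [ 3.6 -0.  12.9] [-0.    -0.075  0.   ] [455. 128. 156.]
0.7 [ 3.3  0.  13.1] [ 0.    -0.075  0.   ] [453. 128. 143.]
0.6 [ 2.9 -0.  13.2] [ 0.    -0.075 -0.   ] [452. 128. 130.]
0.5 [ 2.6 -0.  13.3] [-0.    -0.075 -0.   ] [453. 128. 116.]
0.4 [ 2.2  0.  13.4] [ 0.    -0.075  0.   ] [454. 128. 103.]
0.3 [ 1.9 -0.  13.5] [ 0.    -0.075 -0.   ] [458. 128.  90.]
0.2 [ 1.6  0.  13.6] [ 0.    -0.074  0.   ] [462. 129.  77.]
0.1 [ 2.6  0.  14.3] [0. 0. 0.] [467. 130.  63.]
-0.0 [ 1.1 -0.  14.5] [0. 0. 0.] [473. 130.  50.]
[('side', [237.2, 141.2, 289.9, 185.1], 0.67), ('top', [226.7, 189.3, 258.8, 235.5], 0.63)]
1.0 [[[267.0, 159.0], [226.0, 149.0], [250.0, 178.0], [293.0, 187.0]], [[192.0, 197.0], [194.0, 247.0], [264.0, 235.0], [257.0, 187.0]]]
1.2 [[[267.0, 159.0], [231.0, 140.0], [256.0, 168.0], [293.0, 187.0]], [[192.0, 197.0], [191.0, 239.0], [263.0, 227.0], [257.0, 186.0]]]
1.3 [[[267.0, 159.0], [234.0, 136.0], [259.0, 164.0], [293.0, 187.0]], [[192.0, 197.0], [189.0, 235.0], [262.0, 223.0], [257.0, 186.0]]]
1.4 [[[267.0, 159.0], [238.0, 132.0], [263.0, 160.0], [293.0, 187.0]], [[192.0, 197.0], [188.0, 229.0], [261.0, 217.0], [257.0, 186.0]]]
```

```bash
python3 -m inch '[[1,7,0,9,0,0,0],[1,8,0,12,0,0,0],[1,7,0,13,0,0,0],[1,4,0,13,0,-0.075,0],[1,3,0,13,0,-0.075,0],[1,3,0,13,0,-0.075,0],[1,3,0,13,0,-0.075,0],[1,0,0,0,0,0,0]]'; python3 - <<'E'
from arc import *
arc(np.arange(.4,-0.01,-.1),np.clip((0.9-np.arange(.4,-0.01,-.1))*.75,0,.524),145,19,8)
D=np.load("D.npy");t=grab("top","top11");f=grab("side","side11"); print([(n,d["extent"],d["p"]) for n in("side","top") for d in imaging.search_frame(n,"lid")])
for th in(.4,.5,.6,.7): print(th,[proj(c,dpt(D,[lidp(th,d,y,2) for d,y in((0,90),(160,90),(160,-90),(0,-90))])).round(0).tolist() for c in(f,t)])
E
```

```text
clock: 21.12
ee_pos: [450.3, 125.7, 110.5]
ee_rot: [-3.135, 0.31, -3.007]
wrist_force: [-0.7, 0.4, -3.6]
finger_gap: 0.001
finger_force: 0.0
now [450.3 125.7 110.5] F [-0.7  0.4 -3.6] t 21.12
0.4 [-1.8  1.6  8.7] [-0.007 -0.065 -0.001] [454. 128. 103.]
0.3 [ 1.9 -0.  13.5] [-0.    -0.075 -0.   ] [458. 128.  90.]
0.2 [ 1.6  0.  13.6] [ 0.    -0.074  0.   ] [462. 129.  77.]
0.1 [ 2.6 -0.  14.3] [0. 0. 0.] [467. 130.  63.]
0.0 [ 1.1  0.  14.5] [0. 0. 0.] [473. 130.  50.]
[('side', [225.3, 158.9, 289.7, 201.4], 0.74), ('top', [189.4, 190.7, 263.8, 255.4], 0.95)]
0.4 [[[267.0, 159.0], [223.0, 175.0], [245.0, 205.0], [293.0, 187.0]], [[192.0, 198.0], [201.0, 255.0], [266.0, 245.0], [257.0, 187.0]]]
0.5 [[[267.0, 159.0], [222.0, 171.0], [245.0, 201.0], [293.0, 187.0]], [[192.0, 198.0], [200.0, 256.0], [266.0, 245.0], [257.0, 187.0]]]
0.6 [[[267.0, 159.0], [222.0, 167.0], [245.0, 196.0], [293.0, 187.0]], [[192.0, 198.0], [199.0, 255.0], [266.0, 244.0], [257.0, 187.0]]]
0.7 [[[267.0, 159.0], [222.0, 162.0], [245.0, 192.0], [293.0, 187.0]], [[192.0, 197.0], [198.0, 254.0], [266.0, 243.0], [257.0, 187.0]]]
```

```bash
python3 -m inch '[[1,-2,1,9,0,-0.07,0],[1,2,0,13,0,-0.07,0],[1,2,0,13,0,-0.07,0],[1,2,0,12,0,0,0],[1,0,0,0,0,0,0]]'; python3 - <<'E'
from arc import *
goto([-65,0,43.5],np.load("D.npy"))
arc([.05,0],[.524]*2,145,19,0)
D=np.load("D.npy");t=grab("top","top12");f=grab("side","side12"); print([(n,d["extent"],d["p"]) for n in("side","top") for d in imaging.search_frame(n,"lid")])
for th in(0,.1,.2): print(th,[proj(c,dpt(D,[lidp(th,d,y,2) for d,y in((0,90),(160,90),(160,-90),(0,-90))])).round(0).tolist() for c in(f,t)])
E
```

```text
clock: 21.73
ee_pos: [469.2, 130.9, 72.3]
ee_rot: [-3.139, 0.522, -3.01]
wrist_force: [0.4, 0.6, -0.3]
finger_gap: 0.004
finger_force: 0.0
TCPdeck [-49.1   1.   37.3] F [ 0.4  0.6 -0.3] Fdeck [ 0.3  0.5 -0.5] gap 0.004 t 21.73 
shift [15.9 -1.1 -6.2] rv [-0.004 -0.002 -0.003] toolworld [452.7 127.6  69.8]
now [469.2 130.9  72.3] F [ 0.4  0.6 -0.3] t 21.73
0.05 [15.5 -1.  14.1] [-0.004 -0.002 -0.003] [463. 129.  52.]
0 [ 0.4 -0.   7.2] [0. 0. 0.] [466. 129.  46.]
[('side', [227.9, 160.8, 287.7, 207.7], 0.88), ('top', [189.3, 191.5, 262.9, 256.0], 0.69)]
0 [[[267.0, 159.0], [229.0, 189.0], [252.0, 219.0], [292.0, 187.0]], [[192.0, 198.0], [204.0, 250.0], [266.0, 239.0], [257.0, 187.0]]]
0.1 [[[267.0, 159.0], [227.0, 186.0], [249.0, 216.0], [292.0, 187.0]], [[192.0, 198.0], [203.0, 252.0], [266.0, 241.0], [257.0, 187.0]]]
0.2 [[[267.0, 159.0], [225.0, 183.0], [248.0, 213.0], [292.0, 187.0]], [[192.0, 198.0], [203.0, 254.0], [266.0, 243.0], [257.0, 187.0]]]
```

```bash
python3 -m inch '[[1,7,-1,6,0,0,0],[1,7,0,5,0,0,0],[1,0,0,5,0,0,0],[1,0,0,2,0,0,0],[1,0,0,0,0,0,0]]';  python3 -m inch '[[1,0,0,2,0,0,0],[1,0,0,1,0,0,0],[1,0,0,0,0,0,0]]'; python3 -c "
from h import *
goto([-64,0,16],np.load('D.npy'))"
```

```text
clock: 22.35
ee_pos: [470.1, 130.6, 53.2]
ee_rot: [-3.139, 0.517, -3.01]
wrist_force: [0.3, 0.1, -0.5]
finger_gap: 0.001
finger_force: 0.0
clock: 22.6
ee_pos: [471.8, 131.0, 51.2]
ee_rot: [-3.14, 0.517, -3.01]
wrist_force: [0.8, -0.8, 0.8]
finger_gap: -0.001
finger_force: 0.0
TCPdeck [-57.5   0.8  17.7] F [ 0.8 -0.8  0.8] Fdeck [ 1.  -0.9  0.4] gap -0.001 t 22.6 
shift [ 6.5 -0.8  1.8] rv [-0.003 -0.007 -0.003] toolworld [467.1 129.6  46.4]
```

```bash
python3 -m inch '[[1,3,-0.5,3,0,0,0],[1,3,0,0,0,0,0],[1,0,0,0,0,0,0]]';  python3 -m inch '[[1,0,0,3,0,0,0],[1,0,0,0,0,0,0]]'; python3 -m inch '[[1,0,0,3,0,0,0],[1,0,0,0,0,0,0]]';python3 - <<'E'
from h import *
goto([-64,0,16],np.load('D.npy'))
D=np.load("D.npy");t=grab("top","top13");f=grab("side","side13"); print([(n,d["extent"],d["p"]) for n in("side","top") for d in imaging.search_frame(n,"lid")])
E
```

```text
clock: 22.85
ee_pos: [471.1, 130.9, 48.3]
ee_rot: [-3.141, 0.512, -3.01]
wrist_force: [0.1, 0.2, 0.9]
finger_gap: 0.001
finger_force: 0.0
clock: 23.02
ee_pos: [473.0, 131.3, 45.8]
ee_rot: [-3.141, 0.512, -3.01]
wrist_force: [-0.7, -0.3, 0.4]
finger_gap: 0.005
finger_force: 0.0
clock: 23.18
ee_pos: [474.7, 131.4, 43.2]
ee_rot: [-3.141, 0.511, -3.01]
wrist_force: [-0.0, 0.1, -0.2]
finger_gap: 0.002
finger_force: 0.0
TCPdeck [-58.9   0.8   9.3] F [-0.   0.1 -0.2] Fdeck [-0.1  0.1 -0.1] gap 0.002 t 23.18 
shift [ 5.1 -0.9 -6.6] rv [-0.003 -0.012 -0.003] toolworld [467.1 129.6  46.4]
[('top', [190.8, 190.4, 263.3, 249.1], 0.6)]
```

```bash
python3 -m inch '[[1,3,-0.5,3,0,-0.012,0],[1,2,0,0,0,0,0],[1,0,0,0,0,0,0]]';  python3 -m inch '[[1,0,0,2,0,0,0],[1,0,0,0,0,0,0]]'; python3 -m inch '[[1,0,0,2,0,0,0],[1,0,0,0,0,0,0]]';python3 - <<'E'
from h import *
goto([-64,0,16],np.load('D.npy'))
E
```

```text
clock: 23.63
ee_pos: [477.2, 131.9, 42.6]
ee_rot: [-3.141, 0.515, -3.01]
wrist_force: [-0.2, 0.5, 0.7]
finger_gap: 0.001
finger_force: 0.0
clock: 23.8
ee_pos: [478.4, 132.2, 40.9]
ee_rot: [-3.141, 0.515, -3.01]
wrist_force: [-0.1, -0.1, 0.0]
finger_gap: 0.003
finger_force: 0.0
clock: 23.97
ee_pos: [479.1, 132.1, 40.3]
ee_rot: [-3.141, 0.514, -3.011]
wrist_force: [-24.6, -1.6, 12.3]
finger_gap: -0.003
finger_force: 11.5
TCPdeck [-56.5   0.9   4.6] F [-24.6  -1.6  12.3] Fdeck [-15.1   1.7  22.9] gap -0.003 t 23.97 
shift [  7.6  -1.  -11.3] rv [-0.003 -0.01  -0.004] toolworld [467.1 129.6  46.4]
```

```bash
python3 - <<'E'
from h import *
s=manip.state(); print(s["joint_pos"].round(3), s["ee_pos"].round(1)); D=np.load("D.npy")
t=grab("top","top14");f=grab("side","side14")
for n in("top","side"): print(n,[(k,d["extent"],d["p"]) for k in("lid","catch_left") for d in imaging.search_frame(n,k)])
for th in(0,.05,.1,.2): print(th,[proj(c,dpt(D,[lidp(th,d,y,h) for d,y,h in((160,90,2),(160,-90,2),(144,60,12),(144,-60,12))])).round(1).tolist() for c in(f,t)])
E
```

```text
[ 0.953 -0.835 -1.081  0.441 -1.005 -2.572] [479.1 132.1  40.3]
top [('lid', [191.1, 189.3, 265.2, 252.4], 0.59)]
side [('lid', [232.8, 163.5, 289.5, 217.1], 0.97), ('lid', [230.8, 158.4, 297.8, 224.1], 0.15)]
0 [[[229.0, 189.1], [251.6, 219.4], [234.9, 189.0], [250.1, 209.0]], [[203.9, 249.6], [265.8, 239.4], [212.9, 244.5], [254.7, 237.6]]]
0.05 [[[227.9, 187.7], [250.4, 217.9], [234.0, 187.6], [249.2, 207.5]], [[203.7, 250.8], [266.0, 240.5], [212.8, 245.4], [254.8, 238.4]]]
0.1 [[[226.8, 186.1], [249.4, 216.4], [233.1, 186.0], [248.4, 206.0]], [[203.4, 251.9], [266.1, 241.5], [212.5, 246.1], [254.8, 239.1]]]
0.2 [[[225.0, 182.7], [247.6, 212.9], [231.8, 182.8], [247.0, 202.7]], [[202.8, 253.6], [266.3, 243.0], [212.0, 247.3], [254.7, 240.2]]]
```

The cover met its stop at 23 N, but joint 3 is at its range limit here. I'll back off and press the catches with a more upright tool.

```bash
python3 -m inch '[[1,-2,0,-15,0,0,0],[1,0,0,-25,0,0.1,0],[1,0,0,-25,0,0.12,0],[1,0,0,-15,0,0.12,0],[1,0,0,0,0,0.12,0],[1,0,0,0,0,0.06,0],[1,0,0,0,0,0,0]]'; cat >> h.py <<'E'
def catch(D,y,z,psi=0,delta=30.5,cx=-8,x=-64):
    r,o=deckT(D); tr=r*R.from_euler("y",np.pi+np.pi/6-psi)
    q=dpt(D,(x,y,z))[0]-tr.apply([cx,0,-delta]); s=manip.state(); c=rot(s["ee_rot"])
    tip=r.inv().apply(s["ee_pos"]+c.apply([cx,0,-delta])-o)
    print("corner in deck",tip.round(1),"Fdeck",r.inv().apply(s["wrist_force"]).round(1),"q3",s["joint_pos"][2].round(3),"t",round(s["clock"],2),"shift",c.inv().apply(q-s["ee_pos"]).round(1),"rv",(c.inv()*tr).as_rotvec().round(3))
E
python3 - <<'E'
from h import *
D=np.load("D.npy"); catch(D,60,75)
t=grab("top","top15");f=grab("side","side15")
for n in("top","side"): print(n,[(k,d["extent"],round(d["p"],2)) for k in("lid","catch_left","catch_right") for d in imaging.search_frame(n,k)])
E
```

```text
clock: 24.85
ee_pos: [448.7, 128.3, 111.1]
ee_rot: [-3.14, -0.011, -3.013]
wrist_force: [-0.4, -1.1, -0.9]
finger_gap: 0.002
finger_force: 0.0
corner in deck [-25.2   1.2 103.4] Fdeck [-0.9 -1.  -0.5] q3 -0.39 t 24.85 shift [18.9 58.7 44.2] rv [-0.001 -0.011 -0.007]
top [('lid', [204.1, 189.3, 265.0, 253.0], 0.67), ('catch_left', [206.6, 189.3, 263.1, 252.4], 0.63), ('catch_right', [203.6, 189.0, 262.5, 253.2], 0.54)]
side [('lid', [233.3, 163.5, 289.2, 219.7], 0.91), ('lid', [231.8, 158.1, 298.0, 223.4], 0.69), ('catch_right', [231.2, 159.3, 290.1, 220.4], 0.29)]
```

```bash
cat > blob.py <<'E'
from h import *
def blobs(tag):
    D=np.load("D.npy")
    for n in("top","side"):
        f=grab(n,n+tag)
        for y in(60,-60):
            a=np.linspace(0,6.28,40)
            for h in(43.5,53.5):
                p=proj(f,dpt(D,[(-64+10.5*np.cos(q),y+10.5*np.sin(q),h) for q in a])); print(n,y,h,"pred",p.mean(0).round(1),end=" ")
            c=proj(f,dpt(D,(-64,y,46)))[0]; l,u=(c-9).astype(int)
            m=(f["frame"][u:u+18,l:l+18].max(2)<75).astype(np.uint8); k,lab,st,ce=cv2.connectedComponentsWithStats(m)
            print("obs",[(s[4],(s[:4]+[l,u,0,0]).tolist(),(c_+[l,u]).round(1).tolist()) for s,c_ in zip(st[1:],ce[1:]) if s[4]>8])
E
python3 -c "
from blob import *
blobs('16')"
```

```text
top 60 43.5 pred [212.9 244.5] top 60 53.5 pred [212.7 246. ] obs [(np.int32(194), [203, 235, 18, 13], [210.8, 240.4]), (np.int32(45), [204, 248, 17, 5], [214.1, 250.8])]
top -60 43.5 pred [254.7 237.6] top -60 53.5 pred [254.8 239.1] obs [(np.int32(10), [246, 232, 5, 3], [248.0, 232.9]), (np.int32(54), [245, 236, 13, 7], [252.1, 238.7])]
side 60 43.5 pred [234.8 188.9] side 60 53.5 pred [233.3 187.1] obs [(np.int32(18), [231, 185, 6, 6], [233.6, 187.8])]
side -60 43.5 pred [250.1 208.9] side -60 53.5 pred [248.5 207. ] obs [(np.int32(13), [247, 206, 5, 5], [248.8, 207.6])]
```

Both buttons appear in side at (234,188) and (249,208), where the model puts them for a shut cover with the catches out. Left catch first.

```bash
python3 -m inch '[[1,6,20,0,0,0,0],[1,6,25,10,0,0,0],[1,7,14,17,0,0,0],[1,0,0,17,0,0,0],[1,0,0,0,0,0,0]]'; python3 -c "
from h import *
D=np.load('D.npy'); catch(D,60,58); catch(D,60,43.5)"
```

```text
clock: 25.77
ee_pos: [418.3, 183.9, 65.3]
ee_rot: [-3.14, -0.009, -3.008]
wrist_force: [-1.0, -0.1, -0.6]
finger_gap: 0.001
finger_force: 0.0
corner in deck [-67.8  60.4  75.1] Fdeck [-1.2  0.1  0. ] q3 -0.486 t 25.77 shift [-12.2  -0.3  12.9] rv [-0.002 -0.009 -0.002]
corner in deck [-67.8  60.4  75.1] Fdeck [-1.2  0.1  0. ] q3 -0.486 t 25.77 shift [-19.6  -0.3  25.4] rv [-0.002 -0.009 -0.002]
```

```bash
python3 -m inch '[[1,-6,0,6,0,0,0],[1,-6,0,7,0,0,0],[1,0,0,0,0,0,0],[1,-1,0,1.7,0,0,0],[1,0,0,0,0,0,0]]'; python3 -m inch '[[1,-1,0,1.7,0,0,0],[1,0,0,0,0,0,0]]'; python3 -c "
from h import *
D=np.load('D.npy'); catch(D,60,43.5)"
```

```text
clock: 26.18
ee_pos: [433.7, 185.5, 53.9]
ee_rot: [-3.141, -0.005, -3.011]
wrist_force: [-0.6, -0.8, 0.1]
finger_gap: 0.001
finger_force: 0.0
clock: 26.35
ee_pos: [434.4, 185.8, 52.1]
ee_rot: [-3.141, -0.005, -3.01]
wrist_force: [-0.2, -0.1, 0.4]
finger_gap: 0.003
finger_force: 0.0
corner in deck [-60.3  60.1  55.6] Fdeck [-0.  -0.1  0.5] q3 -0.473 t 26.35 shift [-3.1 -0.1 12.4] rv [-0.    -0.005 -0.004]
```

```bash
python3 -m inch '[[1,-0.6,0,2.5,0,0,0],[1,0,0,0,0,0,0]]';python3 -m inch '[[1,-0.6,0,2.5,0,0,0],[1,0,0,0,0,0,0]]';python3 -m inch '[[1,-0.6,0,2.5,0,0,0],[1,0,0,0,0,0,0]]'; python3 -c "
from h import *
D=np.load('D.npy'); catch(D,60,43.5)"
```

```text
clock: 26.52
ee_pos: [435.3, 186.1, 50.0]
ee_rot: [-3.141, -0.004, -3.01]
wrist_force: [0.3, -0.2, 1.1]
finger_gap: 0.001
finger_force: 0.5
clock: 26.68
ee_pos: [436.3, 186.3, 48.1]
ee_rot: [-3.142, -0.003, -3.01]
wrist_force: [0.7, -1.1, 3.7]
finger_gap: 0.0
finger_force: 1.6
clock: 26.85
ee_pos: [437.2, 186.4, 45.9]
ee_rot: [3.141, -0.002, -3.01]
wrist_force: [-0.2, -0.5, 5.0]
finger_gap: 0.002
finger_force: 1.9
corner in deck [-61.   60.4  48.9] Fdeck [ 2.3 -0.4  4.5] q3 -0.478 t 26.85 shift [-0.2 -0.4  6.2] rv [ 0.    -0.002 -0.004]
```

```bash
python3 -m inch '[[1,-0.8,0,2,0,0,0],[1,0,0,0,0,0,0]]';python3 -m inch '[[1,-0.8,0,2,0,0,0],[1,0,0,0,0,0,0]]';python3 -m inch '[[1,-0.8,0,2,0,0,0],[1,0,0,0,0,0,0]]'; python3 -c "
from h import *
D=np.load('D.npy'); catch(D,60,43.5)"
```

```text
clock: 27.02
ee_pos: [438.1, 186.6, 44.0]
ee_rot: [3.141, -0.002, -3.01]
wrist_force: [0.6, -1.0, 6.3]
finger_gap: 0.001
finger_force: 2.1
clock: 27.18
ee_pos: [439.0, 186.7, 42.2]
ee_rot: [3.141, -0.002, -3.01]
wrist_force: [0.7, -0.9, 5.8]
finger_gap: -0.0
finger_force: 2.1
clock: 27.35
ee_pos: [439.7, 186.8, 41.1]
ee_rot: [3.141, -0.002, -3.009]
wrist_force: [-2.2, -0.6, 10.3]
finger_gap: -0.004
finger_force: 5.2
corner in deck [-61.3  60.4  43.5] Fdeck [ 3.2 -0.3 10.1] q3 -0.479 t 27.35 shift [ 2.3 -0.4  1.3] rv [ 0.    -0.002 -0.003]
```

Force is rising at 43.5 mm, the home height. I'll press firmly, then lift.

```bash
python3 -m inch '[[1,-0.7,0,1.5,0,0,0],[1,0,0,0,0,0,0]]';python3 -m inch '[[1,-0.5,0,1,0,0,0],[1,0,0,0,0,0,0]]'; python3 -c "
from h import *
D=np.load('D.npy'); catch(D,60,43.5)"
```

```text
clock: 27.52
ee_pos: [440.0, 186.8, 40.7]
ee_rot: [-3.142, -0.002, -3.009]
wrist_force: [-10.2, -1.6, 18.4]
finger_gap: 0.001
finger_force: 10.6
clock: 27.68
ee_pos: [440.1, 186.9, 40.5]
ee_rot: [-3.142, -0.003, -3.009]
wrist_force: [-14.3, -3.6, 24.6]
finger_gap: 0.002
finger_force: 14.3
corner in deck [-61.2  60.4  42.8] Fdeck [-0.4 -1.6 28.6] q3 -0.478 t 27.68 shift [ 2.7 -0.4  0.8] rv [-0.    -0.003 -0.003]
```

Left catch is home (stiff at 28 N). Now the right one.

```bash
python3 -m inch '[[1,5,0,-10,0,0,0],[1,7,0,-13,0,0,0],[1,0,-30,0,0,0,0],[1,0,-38,0,0,0,0],[1,0,-38,0,0,0,0],[1,0,-14,0,0,0,0],[1,0,0,0,0,0,0],[1,0,0,0,0,0,0]]'; python3 -c "
from h import *
D=np.load('D.npy'); catch(D,-60,57)"
```

```text
clock: 28.35
ee_pos: [443.4, 65.5, 59.0]
ee_rot: [-3.142, -0.005, -3.012]
wrist_force: [-0.9, 0.1, 0.8]
finger_gap: -0.003
finger_force: 0.0
corner in deck [-63.3 -60.3  65.2] Fdeck [-0.4  0.2  1.1] q3 -0.521 t 28.35 shift [-3.7  0.3  7.5] rv [-0.    -0.005 -0.006]
```

```bash
python3 -m inch '[[1,-2,0,4,0,0,0],[1,-2,0,4,0,0,0],[1,-1,0,2,0,0,0],[1,0,0,0,0,0,0]]';python3 -m inch '[[1,-1.2,0,2.5,0,0,0],[1,-1.2,0,2.5,0,0,0],[1,0,0,0,0,0,0]]';python3 -m inch '[[1,-1.2,0,2.5,0,0,0],[1,-1.2,0,2,0,0,0],[1,0,0,0,0,0,0]]'; python3 -c "
from h import *
D=np.load('D.npy'); catch(D,-60,43.5)"
```

```text
clock: 28.68
ee_pos: [448.0, 67.2, 48.0]
ee_rot: [-3.141, -0.007, -3.009]
wrist_force: [1.0, 0.6, 0.0]
finger_gap: -0.001
finger_force: 0.0
clock: 28.93
ee_pos: [451.1, 67.4, 44.3]
ee_rot: [-3.142, -0.005, -3.01]
wrist_force: [-1.9, 0.0, 3.6]
finger_gap: 0.0
finger_force: 1.2
clock: 29.18
ee_pos: [453.5, 67.8, 40.0]
ee_rot: [3.141, -0.004, -3.01]
wrist_force: [-2.2, 1.5, 3.4]
finger_gap: 0.0
finger_force: 2.1
corner in deck [-63.9 -59.4  43.7] Fdeck [0.  1.8 4. ] q3 -0.524 t 29.18 shift [-0.1 -0.6  0.2] rv [ 0.    -0.004 -0.004]
```

```bash
python3 -m inch '[[1,-1,0,1.7,0,0,0],[1,0,0,0,0,0,0]]';python3 -m inch '[[1,-0.7,0,1.2,0,0,0],[1,0,0,0,0,0,0]]';python3 -m inch '[[1,-0.5,0,1,0,0,0],[1,0,0,0,0,0,0]]'; python3 -c "
from h import *
D=np.load('D.npy'); catch(D,-60,43.5)"
```

```text
clock: 29.35
ee_pos: [453.9, 67.7, 39.5]
ee_rot: [-3.142, -0.005, -3.009]
wrist_force: [-10.6, 2.5, 13.1]
finger_gap: 0.001
finger_force: 8.2
clock: 29.52
ee_pos: [454.1, 67.7, 39.3]
ee_rot: [-3.141, -0.006, -3.009]
wrist_force: [-16.9, 2.4, 19.8]
finger_gap: 0.0
finger_force: 12.9
clock: 29.68
ee_pos: [454.3, 67.6, 39.0]
ee_rot: [-3.141, -0.007, -3.009]
wrist_force: [-22.1, 2.9, 25.5]
finger_gap: 0.003
finger_force: 16.7
corner in deck [-63.7 -59.6  42.4] Fdeck [-5.9  5.9 32.8] q3 -0.521 t 29.68 shift [ 0.6 -0.4 -0.7] rv [-0.    -0.007 -0.003]
```

Right catch is home too (33 N). I'll retract clear and verify.

```bash
python3 -m inch '[[1,5,0,-10,0,0,0],[1,10,0,-20,0,0,0],[1,0,0,-35,0,0,0],[1,0,-35,-35,0,0,0],[1,0,-38,-15,0,0,0],[1,0,-38,0,0,0,0],[1,0,-38,0,0,0,0],[1,0,-38,0,0,0,0]]';python3 -m inch '[[1,0,-38,0,0,0,0],[1,0,-38,0,0,0,0],[1,0,-20,0,0,0,0],[1,0,0,0,0,0,0],[1,0,0,0,0,0,0]]'; python3 - <<'E'
from blob import *
print(manip.state()["ee_pos"].round(0)); blobs("17")
for n in("top","side"): print(n,[(k,d["extent"],round(d["p"],2)) for k in("lid","bush","flange","jar") for d in imaging.search_frame(n,k)[:1]])
D=np.load("D.npy")
for n in("top","side"):
    f=imaging.grab_frame(n); print(n,[(th,proj(f,dpt(D,[lidp(th,d,y,4) for d,y in((160,90),(160,-90),(178,22),(178,-22))])).round(1).tolist()) for th in(0,.05)])
E
```

```text
clock: 30.35
ee_pos: [465.0, -115.8, 145.5]
ee_rot: [-3.141, -0.004, -3.009]
wrist_force: [0.7, 0.0, 0.2]
finger_gap: 0.001
finger_force: 0.0
clock: 30.77
ee_pos: [477.0, -210.4, 144.4]
ee_rot: [-3.142, -0.006, -3.013]
wrist_force: [0.1, -0.2, 0.1]
finger_gap: -0.003
finger_force: 0.0
[ 477. -210.  144.]
top 60 43.5 pred [212.9 244.5] top 60 53.5 pred [212.7 246. ] obs [(np.int32(29), [210, 242, 6, 6], [212.4, 244.7])]
top -60 43.5 pred [254.7 237.6] top -60 53.5 pred [254.8 239.1] obs [(np.int32(31), [251, 235, 7, 6], [253.9, 237.6])]
side 60 43.5 pred [234.8 188.9] side 60 53.5 pred [233.3 187.1] obs [(np.int32(11), [233, 187, 5, 5], [234.7, 188.8])]
side -60 43.5 pred [250.1 208.9] side -60 53.5 pred [248.5 207. ] obs [(np.int32(15), [248, 207, 5, 5], [250.1, 208.9])]
top [('lid', [189.8, 194.4, 262.1, 252.7], 0.61), ('bush', [143.4, 254.4, 158.3, 266.9], 0.49), ('flange', [313.2, 243.3, 323.7, 265.8], 0.48), ('jar', [124.5, 213.9, 156.3, 233.4], 0.84)]
side [('lid', [231.0, 161.0, 274.7, 221.1], 0.95), ('bush', [206.3, 168.5, 217.0, 179.3], 0.47), ('flange', [244.2, 256.5, 261.1, 271.2], 0.85), ('jar', [232.7, 148.2, 250.6, 170.5], 0.89)]
top [(0, [[203.9, 250.0], [265.9, 239.7], [228.5, 251.6], [243.6, 249.1]]), (0.05, [[203.6, 251.1], [266.0, 240.7], [228.4, 252.9], [243.6, 250.3]])]
side [(0, [[228.7, 188.8], [251.3, 219.1], [232.5, 203.2], [237.9, 210.6]]), (0.05, [[227.6, 187.3], [250.2, 217.6], [231.2, 201.5], [236.6, 209.0]])]
```

```bash
python3 -c "
from station import manip
print(manip.sign_off())"
```

```text
the job is handed in; nothing more can be done
None
```

I seated the tape roll on the spindle, shut the cover, pressed both catches home and handed the job in at about 31 s; in the last pictures the buttons sat at their home positions and the bush, flange and jar showed no sign of having moved, though joint 3 briefly read -1.081 against its -1.08 limit while I closed the cover.

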